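# Empty the jammed ferrite pot into the stock tin

### The arm

A 7-joint arm with a two-finger parallel gripper is mounted at the origin on the work surface. World frame = base frame: x ahead of the robot, y to its left, z up, the work surface at z = 0. Lengths are in m, angles in rad, forces in N, time in s.
With the tool pointing down it reaches from about 0.425 to 0.825 m from the base axis. Payload 3.6 kg.
Tool frame: the origin (TCP) lies where the fingers leave the gripper's body, on its centre line; the fingertips stand 73 mm ahead of it and the grasp point (between the pads) lies 54 mm ahead of it; x points along the fingers, y is the direction in which the jaws open and shut, and the axes are right-handed (so a half turn about x gives the same grasp; the last joint's range is limited). The gripper opens to 85 mm and grips with 20 to 120 N. Pads are 22 mm wide; open, the fingers measure 114 mm over their backs; the gripper's body (76 mm by 85 mm) begins 54 mm behind the grasp point. The pads swing forward as they close: fully open they stand 13 mm farther back than shut.
Start: joints at [-1.268, 0.615, -0.013, 1.423, 0.008, 1.103, -0.04], TCP at [0.21, 0.615, 0.304] pointing down, gripper open.
Joint ranges: [-3.12, 3.12], [-0.3, 2.06], [-1.34, 1.32], [0.26, 2.42], [-1.36, 4.5], [0.01, 1.98], [-2.84, 2.84]. Speed limits (rad/s): [2.79, 2.79, 3.14, 3.14, 3.14, 3.14, 3.14].

### API

Orientations are given as a unit quaternion [x, y, z, w].
In Python, from station import arm, snapshot, camera_info, ticket gives the robot as it stands. Calls block until the motion is done:
- arm.movep(position, orientation): joint-space move of the TCP to a pose.
- arm.line_to(position, velocity=0.15, ori=None): straight line of the TCP; ori=None keeps the orientation; velocity is the mean speed in m/s.
- arm.move_j(angles): joint-space move.
- arm.move_gripper(opening, effort=None): opening from 0.0 (shut) to 1.0 (fully open); effort is the grip in N (None keeps the last); returns when the fingers have stopped.
- arm.pause(seconds).
- arm.ik(position, orientation): joint angles nearest the present ones, or None.
- snapshot(name): name is "scene" or "top" or "wrist"; returns the picture (480x640x3 uint8, blue, green, red); there is no depth.
- camera_info(name): a dict with "fx", "fy", "cx", "cy" (pixels), "dist_coeffs" ([k1, k2, p1, p2, k3] as OpenCV has them; the pictures are not rectified), "R" (3x3) and "t" (3): a world point X has camera coordinates R X + t; the wrist camera has in their place "T_tool_cam" (4x4, takes a point from camera to tool coordinates, whose origin is the TCP and whose axes are the tool frame's). Camera axes: x right, y down, z forward; pixel columns grow to the right and rows downward; lengths in m; the calibration is good to about 2 mm. A picture is of the moment at which its call begins: read the wrist's pose just before it. camera_info takes no time and is no camera call.
A pose or a line that the arm cannot do raises arm.MotionError and nothing moves.
- ticket.finish_job(): hands the job in, once; it reports no verdict.
Readings, each from a call of its own:
- arm.read_time(): time.
- arm.read_joint_positions(): joint angles.
- arm.read_dq(): joint speeds.
- arm.read_effort(): joint torques, N m.
- arm.read_tool_pos(): TCP position.
- arm.read_eef_rot(): TCP orientation.
- arm.read_ft_force(): force on the tool from outside, world axes, zero at the start.
- arm.read_wrist_torque(): the same for the moment, N m.
- arm.read_opening(): opening from 0.0 (shut) to 1.0 (fully open).
Only numpy, scipy, OpenCV 4.12 (cv2) and the standard library are available. Lean on these libraries where they do the work, as an engineer would, in place of code of your own. Each camera call takes 0.05 s, during which the arm holds its last target. There are 200 camera calls.

### The job

Put the salvaged ferrites away: take the lid off the tin, take the leaning pot from its stand and tip all the loose clip-on cores into the tin, picking up any that miss. The big round core stays jammed in the bottom of the pot: only once the clip-on cores are in, hold the pot upturned and rap its rim on the mat until the round core drops out, and put that in the tin too. Finish with the lid seated on the tin, the empty pot standing mouth-down on the mat, and the bottle and tweezers left undisturbed.

Things in the scene. Friction and masses are not known exactly. Their poses are not given: they have to be found in the camera images.
- pot: Tapered eight-sided grey plastic pot, 125 mm tall, outside 56 mm across flats at the base and 84 mm at the rim (67 mm at 48 mm above the base); flats face its x and y axes and between, wall 3 mm, floor 4 mm, 75-110 g. Origin: centre of the base's underside; its z runs along the axis to the open mouth. At the start it leans in the stand, axis 70 deg from vertical, mouth up and pointing away from the robot.
- pot_rim (a point): Centre of the pot's open mouth, 125 mm along the pot's z from its origin, in the plane of the rim.
- core: Big round ferrite core, dark grey cylinder 45 mm diameter, 36 mm high, 160 g; origin at its centre, z along its axis. It starts on the pot's floor (centre 22 mm above the pot's base), jammed between three stacking ribs that hold about 2.5 times its weight. It drops free once shifted 18 mm towards the mouth; a rap of the rim at 0.2 to 0.3 m/s shifts it some 3 to 7 mm, softer ones less.
- clip1: Small clip-on ferrite core: dark block 26 x 17 x 17 mm, 25 g, long along its own x; origin at its centre. Two to five of the five are present (None if absent), loose in the pot on top of the round core at the start.
- clip2: Small clip-on ferrite core: dark block 26 x 17 x 17 mm, 25 g, long along its own x; origin at its centre. Two to five of the five are present (None if absent), loose in the pot on top of the round core at the start.
- clip3: Small clip-on ferrite core: dark block 26 x 17 x 17 mm, 25 g, long along its own x; origin at its centre. Two to five of the five are present (None if absent), loose in the pot on top of the round core at the start.
- clip4: Small clip-on ferrite core: dark block 26 x 17 x 17 mm, 25 g, long along its own x; origin at its centre. Two to five of the five are present (None if absent), loose in the pot on top of the round core at the start.
- clip5: Small clip-on ferrite core: dark block 26 x 17 x 17 mm, 25 g, long along its own x; origin at its centre. Two to five of the five are present (None if absent), loose in the pot on top of the round core at the start.
- tin: Open rectangular aluminium stock tin, outside 120 mm along its x, 160 mm along its y, 85 mm tall, walls and floor 3 mm, 0.7 kg, loose on the bench. Origin: centre of its underside, z up.
- lid: Lid of the tin: flat plate 128 x 168 x 4 mm with a plug 107 x 147 mm and 8 mm deep below it that drops into the tin with 3.5 mm play all round. Origin: centre of the plate's underside; seated, it lies 85 mm above the tin's origin with x and y axes parallel to the tin's. On the bench the plug is beneath, origin 8 mm up. 0.16-0.26 kg.
- lid_knob (a point): Middle of the lid's round black knob, 26 mm diameter, 28 mm high, in the centre of the plate; 20 mm above the lid's origin.
- stand: Fixed pot stand: foot plate 150 x 80 mm with two sloping 8 mm steel rods under the pot and a stop plate 36 mm wide behind its base. Origin: centre on the bench; its -x is the way the mouth of the pot points (away from the robot). The pot's base centre sits 45 mm along +x and 56 mm up. Both sides of the pot are clear for fingers; it lifts straight up.
- mat: Fixed blue-grey silicone soldering mat, 220 mm along its x, 200 mm along its y, 4 mm thick. Origin: centre of its underside. Stand and mat may be on either side of the tin.
- bottle: White round bottle, 54 mm diameter, 100 mm tall, standing on the right near the robot: bystander. Origin: centre of its underside.
- tweezers: Steel tweezers 135 mm long, 8 mm thick, lying on the bench on the left: bystander. Origin: at its middle on the bench.

How it is judged:
On the way, in this order (a step that is already met when the one before it is completed fails the run):
1. every clip-on core lies in the tin while the round core is still jammed in the pot (x of clip1 in the frame of tin between -0.057 and 0.057 m and y of clip1 in the frame of tin between -0.077 and 0.077 m and z of clip1 in the frame of tin between 0.003 and 0.08 m and x of clip2 in the frame of tin between -0.057 and 0.057 m and y of clip2 in the frame of tin between -0.077 and 0.077 m and z of clip2 in the frame of tin between 0.003 and 0.08 m and x of clip3 in the frame of tin between -0.057 and 0.057 m and y of clip3 in the frame of tin between -0.077 and 0.077 m and z of clip3 in the frame of tin between 0.003 and 0.08 m and x of clip4 in the frame of tin between -0.057 and 0.057 m and y of clip4 in the frame of tin between -0.077 and 0.077 m and z of clip4 in the frame of tin between 0.003 and 0.08 m and x of clip5 in the frame of tin between -0.057 and 0.057 m and y of clip5 in the frame of tin between -0.077 and 0.077 m and z of clip5 in the frame of tin between 0.003 and 0.08 m and z of core in the frame of pot below 0.05 m and distance between core and pot below 0.06 m), for 0.2 s.
2. the rim of the upturned pot knocks on the mat (over 8 N) with the round core still in the pot (contact force between pot and mat above 8 N and angle between pot's own z axis and vertical above 2.2 rad and z of core in the frame of pot below 0.09 m and distance between core and pot below 0.1 m).
3. the round core has dropped out of the upturned pot onto the mat (z of core in the frame of pot above 0.098 m and angle between pot's own z axis and vertical above 2.2 rad and height (world z) of pot_rim below 0.09 m and horizontal distance between core and mat below 0.15 m).
At the end, for the whole second after the job is handed in: All clip-on cores present and the round core lie inside the tin; the lid is seated (plate on the rim within 4 mm in height, within 8 mm of centred, parallel to the tin within 0.12 rad, level within 0.05 rad); the pot stands mouth-down with its rim flat on the mat (centre over the mat); all at rest (x of clip1 in the frame of tin between -0.057 and 0.057 m and y of clip1 in the frame of tin between -0.077 and 0.077 m and z of clip1 in the frame of tin between 0.003 and 0.08 m and x of clip2 in the frame of tin between -0.057 and 0.057 m and y of clip2 in the frame of tin between -0.077 and 0.077 m and z of clip2 in the frame of tin between 0.003 and 0.08 m and x of clip3 in the frame of tin between -0.057 and 0.057 m and y of clip3 in the frame of tin between -0.077 and 0.077 m and z of clip3 in the frame of tin between 0.003 and 0.08 m and x of clip4 in the frame of tin between -0.057 and 0.057 m and y of clip4 in the frame of tin between -0.077 and 0.077 m and z of clip4 in the frame of tin between 0.003 and 0.08 m and x of clip5 in the frame of tin between -0.057 and 0.057 m and y of clip5 in the frame of tin between -0.077 and 0.077 m and z of clip5 in the frame of tin between 0.003 and 0.08 m and x of core in the frame of tin between -0.057 and 0.057 m and y of core in the frame of tin between -0.077 and 0.077 m and z of core in the frame of tin between 0.003 and 0.08 m and z of lid in the frame of tin between 0.082 and 0.089 m and horizontal distance between lid and tin below 0.008 m and angle between each of lid, tin's own z axis and vertical below 0.05 rad and angle between the x axis of lid and the x axis of tin, either way round below 0.12 rad and angle between pot's own z axis and vertical above 3.04 rad and height (world z) of pot_rim below 0.01 m and x of pot in the frame of mat between -0.11 and 0.11 m and y of pot in the frame of mat between -0.1 and 0.1 m and linear speed of each of pot, lid, core below 0.02 m/s); the robot touches nothing.
It fails at once if the bottle is knocked away (moved over 40 mm) (distance of bottle from where it was at the start of the episode above 0.04 m).
It fails at once if the tweezers is knocked away (moved over 40 mm) (distance of tweezers from where it was at the start of the episode above 0.04 m).
Of clip1, clip2, clip3, clip4, clip5 only 2 to 5 are there at a start; the rules pass over those that are not, and their reading is None.
At some moment in a run one of lid, tin may be knocked a few centimetres aside while the robot is not near it.
It also fails if it takes over 192 s, if anything falls off the work surface, if the arm or the gripper's body presses on something with over 40 N, if the wrist force passes 120 N, or if a joint passes its speed limit or range.

## Working session

There is one attempt and no reset: what is moved stays moved. The work goes in short steps, each a Python script; the robot and the scene stay as the last script left them, time stands still between calls to the robot, and variables do not carry over. Pictures are saved under pics/ and viewed, about 12 in all and at most 16, crops included, and the job is handed in when it is done.

```bash
ls; mkdir -p pics
python3 - <<'E'
from station import arm, snapshot, camera_info
import cv2, numpy as np
for n in ("scene","top"):
    cv2.imwrite(f"pics/{n}0.png",snapshot(n)); 
    c=camera_info(n); print(n,c["fx"],c["cx"],c["cy"],c["dist_coeffs"]); print(np.round(c["R"],3).tolist(),np.round(c["t"],3), -np.array(c["R"]).T@np.array(c["t"]))
print(camera_info("wrist"))
print(arm.read_time(),arm.read_tool_pos(),arm.read_eef_rot(),arm.read_opening(),arm.read_ft_force())
E
```

```text
pics
scene 504.3762742397838 327.78967777085484 242.73930060591613 [-0.14091708  0.          0.          0.          0.        ]
[[-0.278, 0.961, -0.015], [0.704, 0.193, -0.684], [-0.654, -0.2, -0.729]] [ 0.115 -0.263  1.282] [1.05556581 0.19697032 0.75747302]
top 612.6985284102725 316.3147763643966 238.84453975815623 [-0.08090778  0.          0.          0.          0.        ]
[[-0.004, -1.0, 0.004], [-0.997, 0.003, -0.075], [0.075, -0.004, -0.997]] [0.026 0.46  1.503] [0.3458883  0.02992954 1.53354944]
{'fx': 373.09984152452637, 'fy': 373.09984152452637, 'cx': 313.20406455176277, 'cy': 239.59686994164198, 'dist_coeffs': array([-0.04029461,  0.        ,  0.        ,  0.        ,  0.        ]), 'T_tool_cam': array([[-1.25465746e-03, -2.83912044e-01,  9.58849507e-01,
        -7.06474304e-02],
       [ 9.99998864e-01, -1.15741442e-03,  9.65795089e-04,
         5.69158553e-05],
       [ 8.35585384e-04,  9.58849629e-01,  2.83913174e-01,
        -7.33451209e-02],
       [ 0.00000000e+00,  0.00000000e+00,  0.00000000e+00,
         1.00000000e+00]])}
0.1 [0.20971003 0.61468295 0.30284029] [ 0.11489217  0.69770719 -0.11653094  0.69744175] 1.0010567450160996 [ 0.27648645 -0.10942118 -0.37795444]
```

View pics/top0.png

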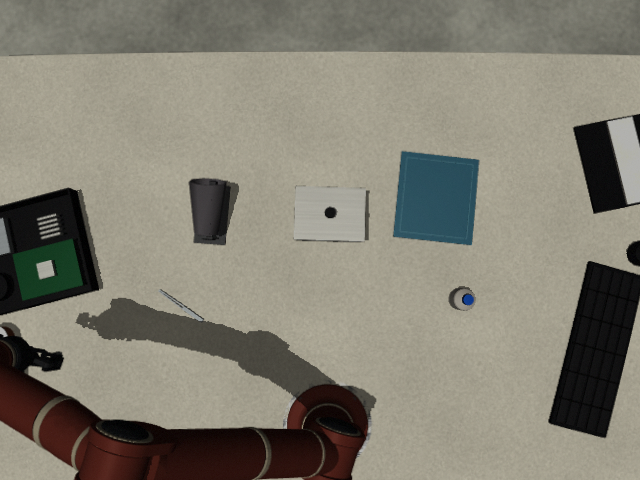

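View pics/scene0.png

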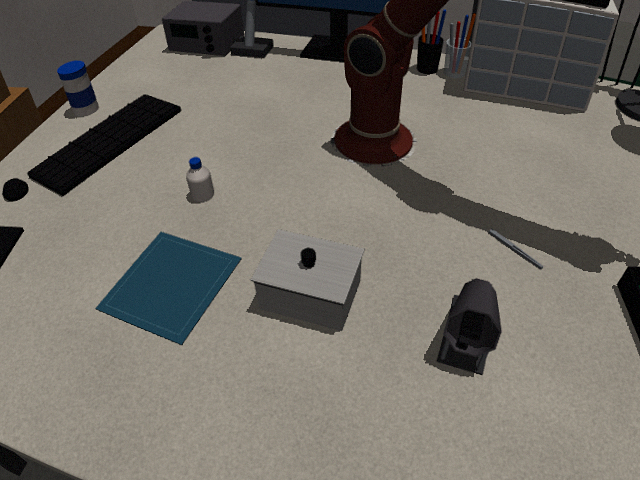

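```bash
cat > h.py <<'E'
from station import arm, snapshot, camera_info, ticket
import cv2, numpy as np
from scipy.spatial.transform import Rotation as R
def cam(name, pose=None):
    c=camera_info(name); K=np.array([[c["fx"],0,c["cx"]],[0,c["fy"],c["cy"]],[0,0,1]]); d=np.array(c["dist_coeffs"])
    if name=="wrist":
        p,q=pose or (arm.read_tool_pos(),arm.read_eef_rot())
        T=np.eye(4);T[:3,:3]=R.from_quat(q).as_matrix();T[:3,3]=p;T=T@np.array(c["T_tool_cam"])
        Rc=T[:3,:3].T; t=-Rc@T[:3,3]
    else: Rc=np.array(c["R"]);t=np.array(c["t"])
    return K,d,Rc,t
def ray(cm,uv,z):
    "pixels -> world points at height z"
    K,d,Rc,t=cm; n=cv2.undistortPoints(np.array(uv,float).reshape(-1,1,2),K,d).reshape(-1,2)
    v=np.c_[n,np.ones(len(n))]@Rc; o=-Rc.T@t
    return o+v*((z-o[2])/v[:,2])[:,None]
def proj(cm,X):
    K,d,Rc,t=cm; return cv2.projectPoints(np.array(X,float).reshape(-1,3),cv2.Rodrigues(Rc)[0],t,K,d)[0].reshape(-1,2)
def tri(obs):
    "[(cam,uv),...] -> nearest point"
    A=np.zeros((3,3));b=np.zeros(3)
    for cm,uv in obs:
        o=-cm[2].T@cm[3]; v=ray(cm,[uv],0)[0]-o; v/=np.linalg.norm(v); P=np.eye(3)-np.outer(v,v); A+=P;b+=P@o
    return np.linalg.solve(A,b)
E
python3 - <<'E'
from h import *
top=cv2.imread("pics/top0.png"); sc=cv2.imread("pics/scene0.png"); ct=cam("top"); cs=cam("scene")
hsv=cv2.cvtColor(top,cv2.COLOR_BGR2HSV)
def box(m,x0,y0,x1,y1,z):
    mm=np.zeros_like(m); mm[y0:y1,x0:x1]=m[y0:y1,x0:x1]
    c=max(cv2.findContours(mm,cv2.RETR_EXTERNAL,cv2.CHAIN_APPROX_NONE)[0],key=cv2.contourArea)
    w=ray(ct,c.reshape(-1,2),z)[:,:2].astype(np.float32); return cv2.minAreaRect(w),cv2.contourArea(c)
print("mat",box(((hsv[...,1]>90)&(hsv[...,0]>90)).astype(np.uint8),380,130,500,260,0.004))
print("lid colours",top[225,310],top[225,345],top[225,270],top[260,330])
print("knob",ray(ct,[[330.5,212.5]],0.117), "tri",tri([(ct,(330.5,212.5)),(cs,(308.5,254))]))
print("lidcorners",ray(ct,[[295,186],[367,187.5],[366,241.5],[294.5,240.5]],0.089))
print("bottle",ray(ct,[[467,299.5]],0.1),"tweez",ray(ct,[[160,290],[203,320]],0.004))
a=cv2.resize(top[165:255,170:260],(540,540),interpolation=cv2.INTER_CUBIC)
b=cv2.resize(top[170:260,280:380],None,fx=2.6,fy=2.6,interpolation=cv2.INTER_CUBIC); b=cv2.copyMakeBorder(b,0,540-b.shape[0],0,0,cv2.BORDER_CONSTANT)
cv2.imwrite("pics/c1.png",np.hstack([a,b]).clip(0,255))
E
```

```text
mat (((0.564877450466156, -0.27943646907806396), (0.19859915971755981, 0.2181592583656311), 83.65641784667969), 6474.0)
lid colours [161 172 172] [159 168 170] [141 158 163] [142 159 163]
knob [[ 0.51375093 -0.00877227  0.117     ]] tri [ 0.51341434 -0.00659616  0.11405799]
lidcorners [[ 0.58084623  0.07465031  0.089     ]
 [ 0.57678889 -0.09686248  0.089     ]
 [ 0.44781365 -0.09316983  0.089     ]
 [ 0.45073843  0.07592057  0.089     ]]
bottle [[ 0.30991408 -0.32839197  0.1       ]] tweez [[0.33389562 0.41528626 0.004     ]
 [0.25935558 0.30660045 0.004     ]]
```

View pics/c1.png

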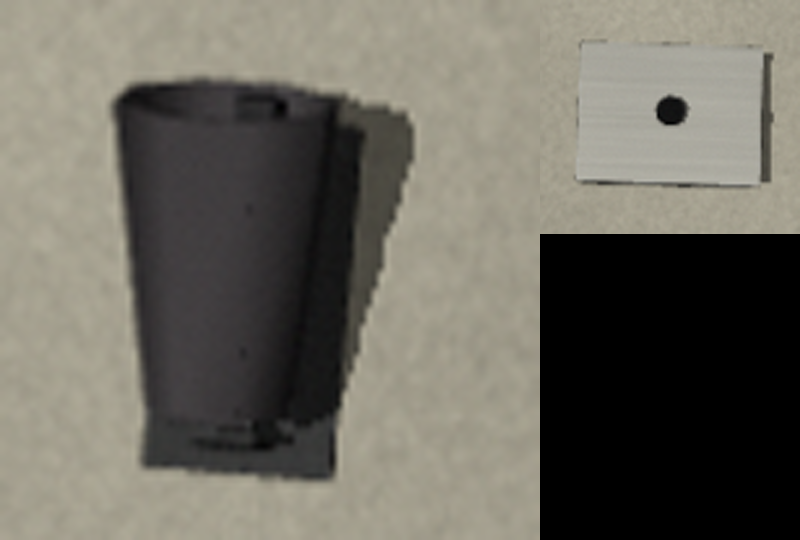

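Run:
```python
from h import *
ct=cam("top"); cs=cam("scene")
px=lambda u,v:[170+(u+.5)/6-.5,165+(v+.5)/6-.5]
e=ray(ct,[px(142,466),px(333,478)],0.006); print("edge",e, np.linalg.norm(e[0]-e[1]))
d=e[1]-e[0]; yaw=np.arctan2(d[0],-d[1]); print("yaw",np.degrees(yaw))
mid=e.mean(0)
a=np.array([np.cos(yaw),np.sin(yaw),0]); # guess fwd
a=np.array([-d[1],d[0],0]); a/=np.linalg.norm(a); print("fwd",a)
lat=np.array([-a[1],a[0],0]); base=mid+a*.03; base[2]=.056
ax=a*np.sin(np.radians(70))+np.array([0,0,np.cos(np.radians(70))]); up=np.cross(ax,lat) ; 
print("base",base,"ax",ax)
def oc(h,r):
    th=np.radians(22.5+45*np.arange(8)); r=r/np.cos(np.radians(22.5)); n2=np.cross(ax,lat)
    return base+ax*h+r*(np.cos(th)[:,None]*lat+np.sin(th)[:,None]*n2)
top=cv2.imread("pics/top0.png"); sc=cv2.imread("pics/scene0.png")
out=[]
for cm,im,x,y in((ct,top,170,165),(cs,sc,420,260)):
    big=cv2.resize(im[y:y+130,x:x+110],None,fx=4.5,fy=4.5,interpolation=cv2.INTER_CUBIC)
    for h,r in((0,.028),(.125,.042)):
        p=(proj(cm,oc(h,r))-[x,y]+.5)*4.5
        cv2.polylines(big,[p.astype(int)],True,(0,255,0),1)
    out.append(big[:585,:495][:, :400])
cv2.imwrite("pics/c2.png",np.hstack(out))
# reach tests
def ikt(p,q): 
    try: j=arm.ik(p,q)
    except Exception as ex: j=None
    return None if j is None else np.round(j,2)
def ori(head,elev,roll):  # tool x along heading/elev ; roll 0: y horizontal-left, z = x cross y
    return (R.from_euler("z",head)*R.from_euler("y",-elev)*R.from_euler("x",roll)).as_quat()
E0=np.radians
for al in(70,75,80,90):
  for s in(0,180):
    g=base+ax*.048; h=np.arctan2(a[1],a[0]); q=ori(h,E0(20-al),E0(s)); x=R.from_quat(q).apply([1,0,0])
    print(al,s,"grasp",ikt(g-x*.054,q),end=" ")
    for yawm in(0,-25,-45):
      q=ori(E0(yawm),E0(-90+al),E0(s+180)); x=R.from_quat(q).apply([1,0,0])
      print("mat",yawm,ikt(np.array([.565,-.28,.085])-x*.054,q),end=" ")
    for yt in (0,):
     for rr in(0,90,-90,180):
      q=ori(E0(yt),E0(-90+al),E0(s+rr)); x=R.from_quat(q).apply([1,0,0])
      print("tin",rr,ikt(np.array([.514,-.008,.2])-x*.054,q),end=" ")
    print()
```

```text
edge [[0.45318099 0.33239837 0.006     ]
 [0.4479162  0.25230294 0.006     ]] 0.08026827039377409
yaw -3.760724964752194
fwd [ 0.99784666 -0.06558991  0.        ]
base [0.480484   0.29038295 0.056     ] ax [ 0.93766915 -0.06163436  0.34202014]
70 0 grasp [-0.17  0.98 -0.96  2.16  1.92  1.25 -0.87] mat 0 [ 1.32  1.28 -0.97  2.27  3.4   0.85  2.58] mat -25 [ 1.09  1.39 -1.09  2.4   2.99  1.57  2.65] mat -45 [0.09 1.02 0.12 2.36 2.59 1.36 1.34] tin 0 None tin 90 None tin -90 None tin 180 None 
70 180 grasp [-0.63  0.76 -0.2   2.18  2.    0.7   1.97] mat 0 [ 1.4   1.41 -1.16  2.27  3.2   0.8  -0.25] mat -25 [ 0.97  1.23 -0.84  2.4   3.02  1.54 -0.78] mat -45 [ 0.15  1.02  0.04  2.35  2.57  1.39 -1.73] tin 0 None tin 90 None tin -90 None tin 180 None 
75 0 grasp [-0.24  0.87 -0.77  2.12  1.82  0.98 -0.83] mat 0 [ 1.34  1.35 -0.97  2.28  3.51  0.91  2.58] mat -25 [ 1.04  1.38 -0.97  2.4   3.12  1.65  2.55] mat -45 [0.06 1.09 0.16 2.36 2.56 1.48 1.28] tin 0 None tin 90 None tin -90 None tin 180 None 
75 180 grasp [-0.85  0.74  0.17  2.14  2.05  0.36  1.9 ] mat 0 [ 1.43  1.49 -1.16  2.27  3.
[... 494 characters left out ...]
.27 -0.7   2.27  3.77  1.13 -0.86] mat -25 [ 1.    1.39 -0.86  2.4   3.25  1.74 -0.66] mat -45 [ 0.57  1.24 -0.59  2.34  2.64  1.97 -1.25] tin 0 None tin 90 None tin -90 None tin 180 None 
90 0 grasp [-0.79  0.71  0.22  1.99  0.43  0.2   0.45] mat 0 [0.61 1.25 0.18 2.25 3.85 1.96 1.67] mat -25 [ 0.86  1.4  -0.59  2.36  3.42  1.97  2.29] mat -45 [-0.03  1.29  0.24  2.32  2.41  1.75  1.09] tin 0 None tin 90 None tin -90 None tin 180 None 
90 180 grasp [-0.99  0.77  0.54  2.   -0.69  0.22 -1.61] mat 0 [ 1.3   1.45 -0.8   2.23  3.93  1.16 -0.75] mat -25 [ 0.99  1.5  -0.79  2.36  3.49  1.88 -0.61] mat -45 [ 0.22  1.26 -0.09  2.31  2.49  1.97 -1.75] tin 0 None tin 90 None tin -90 None tin 180 None
```

View pics/c2.png

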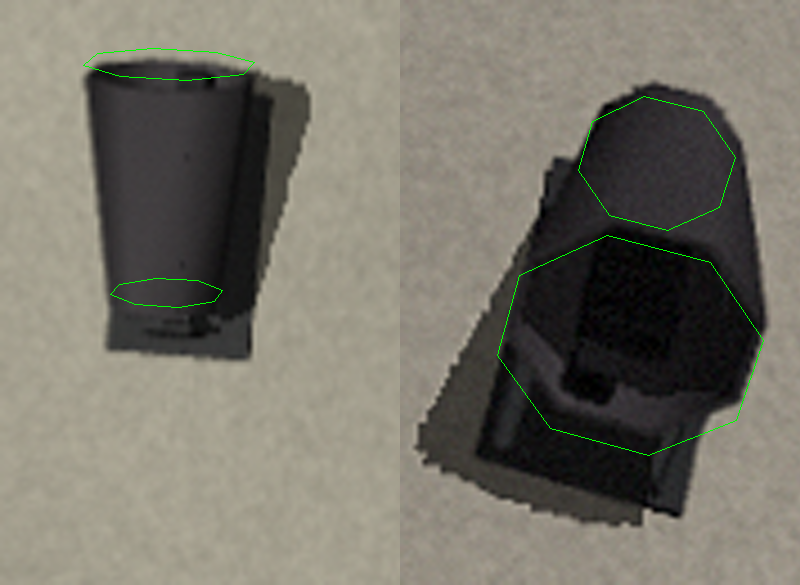

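```bash
cat >> h.py <<'E'
def down(yaw,flip=0): # tool x down, tool y at angle yaw(+90deg) from world x; flip half turn
    return (R.from_euler("z",yaw+np.pi*flip)*R.from_matrix(np.array([[0,0,1],[0,1,0],[-1,0,0]]))).as_quat()
def go(p,q):
    arm.movep(list(map(float,p)),list(map(float,q)))
def line(p,v=.15,q=None):
    arm.line_to(list(map(float,p)),velocity=v,ori=None if q is None else list(map(float,q)))
def ik(p,q):
    try: return arm.ik(list(map(float,p)),list(map(float,q)))
    except Exception: return None
AL=np.radians(70)
def RT(s,al=AL): # tool in pot frame
    x=np.array([np.sin(al),0,np.cos(al)]); y=np.array([0,1.,0])*s
    return np.c_[x,y,np.cross(x,y)]
def potpose(M,hm,phi,tau,psi,s,al=AL,hg=.048):
    "tool pose placing the pot point hm along the axis at M; angles in deg"
    P=R.from_euler("ZYZ",[phi,tau,psi],degrees=True).as_matrix()
    T=P@RT(s,al); g=np.array(M)+P[:,2]*(hg-hm)
    return g-T[:,0]*.054, R.from_matrix(T).as_quat()
E
python3 - <<'E'
from h import *
print("start tool axes",np.round(R.from_quat(arm.read_eef_rot()).as_matrix(),2).tolist())
q0=np.array(arm.read_joint_positions())
for f in(0,1): print("lid",f,ik([.514,-.009,.27],down(-.023,f)))
import itertools,time
t0=time.time(); res=[]
hd=-3.76
for al in(65,72,80,90):
 A=np.radians(al)
 for s in(1,-1):
  print(al,s,"stand",np.round(ik(*potpose([.4745,.2908,.056],0,hd,70,0,s,A)),2))
  for phi in range(-180,180,45):
   for psi in range(-180,180,30):
    ok=[];js=[]
    for tau in(180,150,120,90):
      M=[.514,-.009,.098+.042*np.sin(np.radians(tau))]
      j=ik(*potpose(M,.125,phi,tau,psi,s,A)); 
      if j is None: break
      js.append(j)
    if len(js)==4: res.append((al,s,phi,psi,np.abs(np.diff(js,axis=0)).max(),np.round(js[-1],1).tolist(),np.round(js[0],1).tolist()))
print(time.time()-t0,len(res))
for r in sorted(res,key=lambda r:r[4])[:25]: print(r)
E
```

```text
start tool axes [[-0.0, 0.32, 0.95], [-0.0, 0.95, -0.32], [-1.0, -0.0, 0.0]]
lid 0 [-0.10002399  0.44632544  0.10810404  1.86052569 -0.06269744  0.83799501
  1.58732926]
lid 1 [-0.53033692  0.54454913  0.77526458  1.87307576 -0.47418831  0.91743323
 -1.12411771]
65 1 stand [-0.21  1.02 -0.96  2.21  1.99  1.38 -0.96]
65 -1 stand [-0.55  0.82 -0.39  2.22  2.04  0.95  1.93]
72 1 stand [-0.17  0.97 -0.96  2.16  1.88  1.22 -0.85]
72 -1 stand [-0.76  0.74 -0.01  2.18  2.03  0.54  1.91]
80 1 stand [-0.45  0.74 -0.39  2.09  1.69  0.62 -0.78]
80 -1 stand [-0.94  0.74  0.35  2.11  1.97  0.14  1.97]
90 1 stand [-0.8   0.71  0.22  2.    0.44  0.19  0.44]
90 -1 stand [-0.99  0.76  0.53  2.01 -0.68  0.21 -1.63]
67.47450256347656 347
(90, -1, -135, 150, np.float64(0.27967615983780103), [-0.8, 1.8, 0.7, 1.8, 1.3, 1.9, -0.3], [-0.9, 1.3, 0.8, 1.6, 0.5, 1.4, -0.8])
(90, 1, 135, -120, np.float64(0.28831851406031994), [1.2, 1.7, -1.0, 2.0, -1.3, 1.0, 0.2], [1.1, 1.3, -1.0, 2.0, -0.8, 0.8, 1.0])
(90, 1, 135, -150, np.float64(0.3041496052853099), [0.8, 1.8, -0.8, 1.7, -1.3, 1.8, 0.2], [0.7, 1.2, -0.6, 1.6
[... 2152 characters left out ...]
 -0.5, 2.0, -1.0], [0.2, 1.0, 0.4, 1.6, -1.0, 1.9, -1.8])
(65, -1, -90, -60, np.float64(0.38134881668489296), [-0.7, 1.3, 1.1, 1.2, -0.3, 2.0, -2.4], [0.1, 1.0, 0.2, 1.3, -0.4, 2.0, -1.8])
(72, -1, 90, 60, np.float64(0.38154089174784717), [0.1, 1.1, 0.3, 1.2, -0.3, 2.0, 0.2], [-0.5, 1.2, 0.8, 1.2, 0.0, 1.9, -0.8])
(65, -1, 90, 60, np.float64(0.38331579119859427), [0.1, 1.1, 0.3, 1.2, -0.3, 2.0, 0.2], [-0.5, 1.1, 0.8, 1.3, -0.0, 1.8, -0.8])
(72, -1, 45, 120, np.float64(0.38786991372035917), [0.8, 1.5, -0.6, 1.5, -0.7, 1.9, -0.8], [0.1, 1.0, 0.6, 1.6, -1.0, 1.9, -1.8])
(72, 1, -90, 150, np.float64(0.3905877239707176), [-0.9, 1.7, 0.6, 2.0, 1.3, 1.9, 2.0], [-0.4, 0.8, -0.3, 2.2, 1.5, 1.5, 1.7])
```

Run:
```python
from h import *
K=np.array([.514,-.009]); q=down(-.023,0)
arm.move_gripper(0.6)
go([*K,.24],q); line([*K,.166],.12)
arm.move_gripper(0.0,60); print("open",arm.read_opening(),arm.read_ft_force())
line([*K,.25],.15)
print("open",arm.read_opening(),arm.read_ft_force())
D=[.735,.02]
line([*D,.20],.25,down(0,0)); line([*D,.0915],.1); print(arm.read_ft_force(),arm.read_time())
arm.move_gripper(0.6)
line([*D,.2],.2); 
go([.48,.12,.35],down(0,0))
cv2.imwrite("pics/top1.png",snapshot("top"))
print(arm.read_time(),np.round(arm.read_joint_positions(),2))
res=[]
for al in(72,80,86,90):
 A=np.radians(al)
 for s in(1,-1):
  st=ik(*potpose([.4745,.2908,.056],0,-3.76,70,0,s,A))
  for hdg in range(-180,180,30):
    m=ik(*potpose([.565,-.28,.006],.125,0,180,180-hdg,s,A)); t=ik(*potpose([.514,-.009,.11],.125,0,180,180-hdg,s,A))
    if m is not None and t is not None: res.append((round(float(np.abs(np.array(m)-t).max()),2),al,s,hdg,np.round(m,1).tolist(),np.round(t,1).tolist()))
  print(al,s,np.round(st,2))
for r in sorted(res)[:16]: print(r)
```

```text
open 0.2835475294178549 [-0.54800813  1.93171621  6.60470007]
open 0.2815555437835359 [-0.32087763 -0.07942099 -1.90510131]
[-0.65097777 -0.23010747 -1.91716985] 7.1417
9.45 [-0.34  0.33  0.07  1.79 -0.03  1.02  1.31]
72 1 [-0.09  1.08 -1.15  2.15  1.89  1.4  -0.78]
72 -1 [-0.76  0.74 -0.01  2.18  2.03  0.54  1.91]
80 1 [-0.04  1.04 -1.15  2.08  1.75  1.25 -0.63]
80 -1 [-0.66  0.71 -0.07  2.1   1.72  0.41  2.29]
86 1 [-0.94  0.73  0.4   2.05  0.19  0.08  0.65]
86 -1 [-0.57  0.7  -0.17  2.04  1.37  0.39  2.68]
90 1 [-0.85  0.72  0.31  2.01  0.13  0.18  0.73]
90 -1 [-0.17  0.83 -0.77  1.98  1.41  0.79  2.76]
(0.34, 86, 1, -120, [-0.1, 1.3, 0.2, 1.4, 1.0, 1.6, 2.1], [-0.4, 1.1, 0.0, 1.4, 0.7, 2.0, 2.0])
(0.35, 80, 1, -120, [-0.1, 1.2, 0.2, 1.4, 0.9, 1.6, 2.1], [-0.4, 1.0, -0.0, 1.5, 0.7, 1.9, 2.0])
(0.36, 72, 1, -120, [-0.1, 1.2, 0.2, 1.4, 0.9, 1.4, 2.1], [-0.4, 1.0, -0.0, 1.5, 0.7, 1.8, 2.0])
(0.38, 80, -1, -120, [-0.4, 1.4, 0.8, 1.4, 0.5, 1.2, -0.7], [-0.7, 1.2, 0.7, 1.5, 0.4, 1.6, -0.7])
(0.38, 86, -1, -120, [-0.4, 1.4, 0.9, 1.4, 0.5, 1.3, -0.7], [-0.7, 1.2, 0.7, 1.5, 0.4, 1.7, -0.7]
[... 369 characters left out ...]
, 1.8, 1.1, 1.7, 1.8])
(0.41, 86, 1, -90, [-0.2, 1.2, 0.3, 1.8, 1.4, 1.3, 1.7], [-0.5, 1.0, -0.0, 1.8, 1.0, 1.7, 1.9])
(0.44, 80, 1, -90, [-0.2, 1.1, 0.3, 1.8, 1.4, 1.2, 1.8], [-0.5, 0.9, -0.0, 1.8, 1.0, 1.6, 1.9])
(0.46, 72, 1, -90, [-0.2, 1.1, 0.3, 1.9, 1.4, 1.0, 1.9], [-0.5, 0.9, -0.0, 1.8, 1.0, 1.5, 1.9])
(0.47, 72, -1, -90, [-0.5, 1.3, 0.8, 1.9, 1.0, 0.6, -1.0], [-1.0, 1.0, 0.8, 1.9, 0.6, 1.0, -0.8])
(0.48, 86, -1, -90, [-0.6, 1.5, 1.0, 1.8, 0.9, 0.6, -1.1], [-1.0, 1.2, 0.8, 1.8, 0.6, 1.1, -0.8])
(0.49, 80, -1, -90, [-0.6, 1.4, 0.9, 1.9, 0.9, 0.6, -1.1], [-1.0, 1.1, 0.8, 1.8, 0.6, 1.1, -0.8])
(0.49, 90, 1, -120, [-0.1, 1.3, 0.2, 1.4, 1.0, 1.7, 2.1], [-0.6, 1.2, 0.4, 1.4, 0.6, 1.8, 2.2])
```

View pics/top1.png

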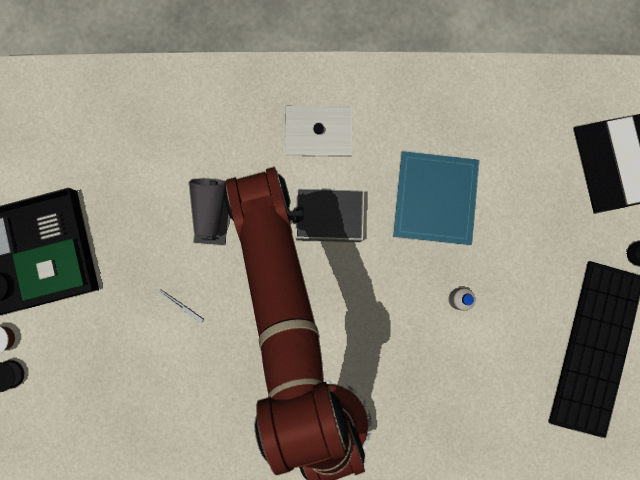

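Run:
```python
from h import *
res=[]
for al in(80,85):
 A=np.radians(al)
 for s in(1,-1):
  print(al,s,"stand",np.round(ik(*potpose([.4745,.2908,.056],0,-3.76,70,0,s,A)),2),"lift",np.round(ik(*potpose([.4745,.2908,.176],0,-3.76,70,0,s,A)),2))
  for hdg in(-90,-120,90,120):
   m=ik(*potpose([.565,-.31,.006],.125,0,180,180-hdg,s,A))
   if m is None: continue
   for phi in range(-180,180,45):
    psi=phi+180-hdg; js=[]
    for tau in(40,75,110,145,180):
      M=[.514,-.009,.10+.042*np.sin(np.radians(tau))] if tau>74 else [.514,-.009,.16]
      j=ik(*potpose(M,.125,phi,tau,psi,s,A))
      if j is None: break
      js.append(j)
    if len(js)==5: res.append((round(float(np.abs(np.diff(js+[m],axis=0)).max()),2),al,s,hdg,phi,np.round(js[0],1).tolist(),np.round(js[2],1).tolist(),np.round(js[4],1).tolist(),np.round(m,1).tolist()))
for r in sorted(res)[:14]: print(*r)
```

```text
80 1 stand [-0.04  1.04 -1.15  2.08  1.75  1.25 -0.63] lift [-1.06  0.53  0.51  2.03  0.38  0.25  0.49]
80 -1 stand [-0.66  0.71 -0.07  2.1   1.72  0.41  2.29] lift [-0.1   0.67 -0.96  2.    1.39  0.96  2.77]
85 1 stand [-0.96  0.74  0.42  2.06  0.2   0.06  0.62] lift [-0.93  0.51  0.36  1.97  0.3   0.36  0.6 ]
85 -1 stand [-0.59  0.7  -0.14  2.05  1.43  0.39  2.62] lift [-1.35  0.76  1.13  1.98 -0.96  0.55 -1.34]
0.49 80 -1 -120 90 [0.2, 1.1, 0.3, 1.4, -0.7, 1.8, 1.0] [-0.3, 0.8, 0.5, 1.5, -0.1, 1.4, 0.1] [-0.7, 1.2, 0.7, 1.5, 0.4, 1.6, -0.7] [-0.3, 1.4, 0.8, 1.4, 0.5, 1.2, -0.7]
0.49 85 -1 -120 90 [0.2, 1.1, 0.3, 1.4, -0.7, 1.8, 1.0] [-0.3, 0.8, 0.5, 1.5, -0.1, 1.3, 0.1] [-0.7, 1.2, 0.7, 1.5, 0.4, 1.6, -0.7] [-0.3, 1.4, 0.8, 1.4, 0.5, 1.2, -0.7]
0.58 80 -1 -120 -180 [-0.7, 1.5, 0.4, 1.7, 1.2, 1.7, 1.0] [-0.6, 1.4, 0.6, 1.3, 0.8, 1.9, 0.3] [-0.7, 1.2, 0.7, 1.5, 0.4, 1.6, -0.7] [-0.3, 1.4, 0.8, 1.4, 0.5, 1.2, -0.7]
0.58 85 -1 -120 -180 [-0.8, 1.4, 0.4, 1.8, 1.2, 1.6, 1.0] [-0.7, 1.4, 0.6, 1.3, 0.9, 1.9, 0.3] [-0.7, 1.2, 0.7, 1.5, 0.4, 1.6, -0.7] [-0.3, 1.4, 0.8, 1.4, 0.5, 1.2, -0.7]

[... 987 characters left out ...]
, 0.3, 1.8, 1.4, 1.1, 1.8]
0.72 80 -1 -90 90 [0.4, 0.9, 0.2, 1.8, -1.0, 1.4, 1.2] [-0.3, 0.6, 0.5, 1.9, -0.1, 0.7, 0.2] [-1.0, 1.1, 0.8, 1.8, 0.6, 1.1, -0.8] [-0.6, 1.5, 1.0, 1.9, 0.8, 0.5, -1.0]
0.75 85 -1 -90 90 [0.4, 0.9, 0.2, 1.8, -1.0, 1.3, 1.2] [-0.4, 0.6, 0.5, 1.9, -0.0, 0.7, 0.1] [-1.0, 1.2, 0.9, 1.8, 0.6, 1.1, -0.8] [-0.6, 1.5, 1.0, 1.8, 0.8, 0.5, -1.0]
0.86 85 1 -120 0 [-1.2, 1.3, 0.9, 2.3, 1.2, 0.4, -0.9] [-0.7, 0.8, 0.3, 2.0, 0.7, 1.2, 0.8] [-0.4, 1.1, 0.0, 1.4, 0.7, 1.9, 2.0] [-0.0, 1.3, 0.2, 1.4, 1.0, 1.6, 2.1]
0.87 80 1 90 -180 [0.4, 1.3, -0.0, 1.5, -1.1, 1.9, -1.2] [0.3, 1.1, 0.2, 1.5, -1.1, 1.9, -0.1] [0.4, 1.0, 0.1, 1.8, -1.1, 1.6, 1.3] [0.8, 1.4, -0.0, 0.9, -0.8, 2.0, 0.9]
```

```bash
sed -i 's/T\[:,0\]\*\.054/T[:,0]*.048/; s/^AL=.*/AL=np.radians(86)/' h.py
python3 - <<'E'
from h import *
B=np.array([.4745,.2908,.056]); P=lambda B,f,t,ps:potpose(B,0,f,t,ps,1)
ft=lambda:np.round(arm.read_ft_force(),2)
arm.move_gripper(1.0)
p,q=P(B,-3.76,70,0); x=R.from_quat(q).apply([1,0,0])
go(p-x*.13,q); cv2.imwrite("pics/w1.png",snapshot("wrist")); print(ft(),np.round(arm.read_joint_positions(),2))
line(p,.1); print(ft(),np.round(arm.read_joint_positions(),2))
arm.move_gripper(0,100); print("open",arm.read_opening(),ft(),np.round(arm.read_wrist_torque(),2))
line(p+[0,0,.12],.08); print("open",arm.read_opening(),ft(),np.round(arm.read_wrist_torque(),2),np.round(arm.read_joint_positions(),2),arm.read_time())
cv2.imwrite("pics/s2.png",snapshot("scene")); cv2.imwrite("pics/c3.png",np.hstack([cv2.resize(cv2.imread("pics/w1.png"),(400,300)),cv2.resize(cv2.imread("pics/s2.png")[120:420,300:640],(400,300))]))
E
```

```text
[ 1.31 -1.18  0.98] [-1.02  0.48  0.39  2.06  0.34  0.34  0.5 ]
[-0.34 -0.1   0.32] [-0.92  0.74  0.38  2.05  0.34  0.08  0.49]
open 0.7816278669919821 [-4.13  0.75  8.01] [0.03 0.57 0.08]
open 0.7785117201312026 [ 0.52 -0.36 -3.17] [0.05 0.73 0.  ] [-0.87  0.52  0.29  1.96  0.34  0.38  0.57] 14.2
```

View pics/c3.png

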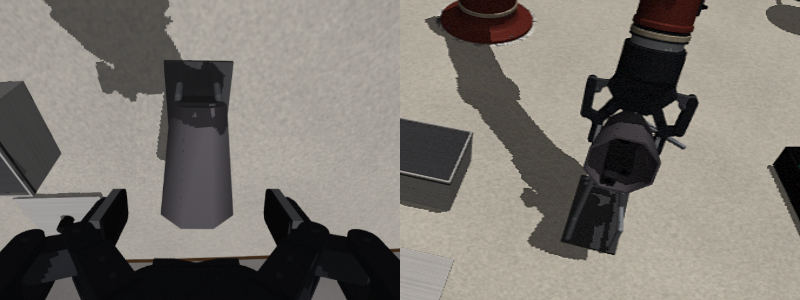

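Run:
```python
from h import *
im=snapshot("top"); cv2.imwrite("pics/top2.png",im); a=cv2.imread("pics/top1.png")
cv2.imwrite("pics/c4.png",np.hstack([cv2.resize(x[90:250,275:385],None,fx=3.6,fy=3.6,interpolation=cv2.INTER_CUBIC) for x in(a,im)]))
C=np.array([.514,-.009])
js=[]
for t,ps,M in((70,0,[.52,.2,.26]),(40,-45,[.52,.12,.24]),(40,-90,[*C,.2]),(75,-90,[*C,.145]),(95,-90,[*C,.142]),(115,-90,[*C,.138]),(135,-90,[*C,.13]),(155,-90,[*C,.118]),(180,-90,[*C,.1])):
    j=ik(*potpose(M,.125,0,t,ps,1)); print(t,None if j is None else np.round(j,2))
```

```text
70 [-0.84  0.3   0.31  2.19  0.4   0.33  0.66]
40 [-1.5   1.12  1.14  2.23  0.72  0.32 -0.2 ]
40 [-1.15  1.44  0.98  1.96  0.5   0.95 -0.12]
75 [-1.11  1.34  0.78  2.02  0.66  1.    0.24]
95 [-1.04  1.21  0.65  2.05  0.78  1.09  0.49]
115 [-0.9   1.07  0.44  2.04  0.9   1.28  0.73]
135 [-0.73  0.99  0.22  1.99  0.98  1.46  1.02]
155 [-0.57  0.97  0.01  1.92  1.04  1.62  1.35]
180 [-0.4   1.01 -0.2   1.81  1.11  1.8   1.78]
```

View pics/c4.png

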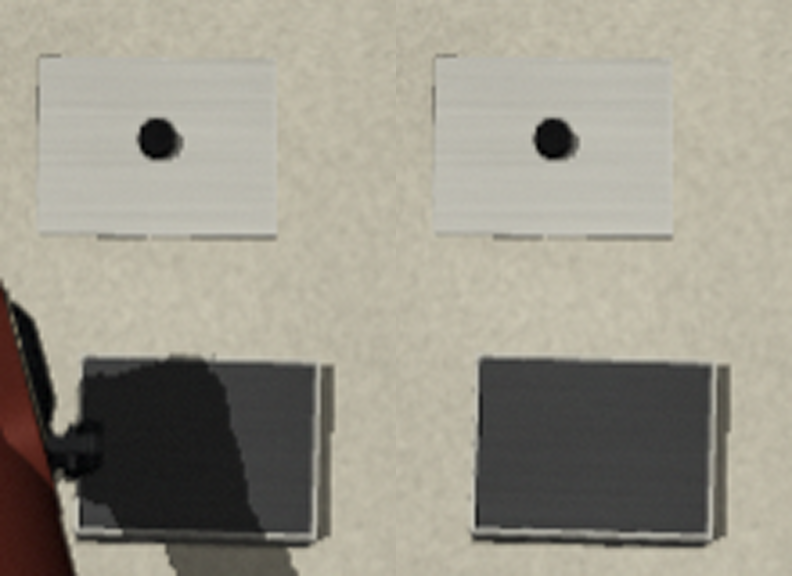

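Run:
```python
from h import *
C=np.array([.514,-.009])
for t,ps,M,v in((70,0,[.52,.2,.26],.15),(40,-45,[.52,.12,.24],.08),(40,-90,[*C,.2],.08),(75,-90,[*C,.145],.06),(95,-90,[*C,.142],.05),(115,-90,[*C,.138],.05),(135,-90,[*C,.13],.05),(155,-90,[*C,.118],.04),(178,-90,[*C,.1],.04)):
    p,q=potpose(M,.125,0,t,ps,1)
    line(p,v,q); print(t,np.round(arm.read_time(),2),np.round(arm.read_ft_force(),2),arm.read_opening())
arm.pause(.4)
cv2.imwrite("pics/s3.png",snapshot("scene")[100:400,150:550]); print(np.round(arm.read_ft_force(),2),np.round(arm.read_joint_positions(),2))
```

```text
70 15.26 [ 1.01 -0.23 -3.23] 0.7820304329761322
40 16.97 [-0.3   0.67 -3.7 ] 0.7817149141699757
40 18.77 [ 2.14 -1.67  0.27] 0.7801054480091608
75 19.52 [ 3.95 -0.87  5.36] 0.7839150878900438
95 20.18 [ 3.39  2.17 -3.95] 0.7819133034189337
115 20.81 [ 0.53  0.32 -3.58] 0.7836953565628462
135 21.39 [-1.23  0.15 -1.97] 0.7827809440293511
155 22.12 [ 0.37 -0.35 -2.33] 0.7815389956793988
178 23.1 [ 0.25 -0.37 -2.27] 0.7808099781532066
[-0.08  0.51 -1.81] [-0.78  1.06  0.42  1.84  0.89  1.37  1.98]
```

View pics/s3.png

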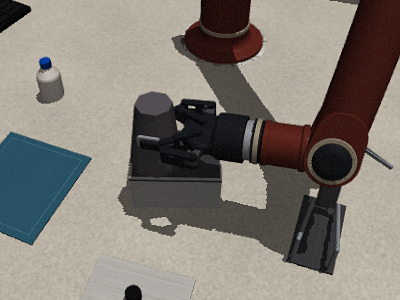

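Run:
```python
from h import *
C=np.array([.514,-.009])
p,q=potpose([*C,.1],.125,0,178,-90,1)
for d in(.008,-.008,.008,0): line(p+[d,0,0],.12)
arm.pause(.3); print(np.round(arm.read_ft_force(),2))
line(p+[0,0,.08],.12)
p,q=potpose([.55,-.31,.16],.125,0,180,180+120,1)
line(p,.2,q); arm.pause(.3); print(np.round(arm.read_ft_force(),2),np.round(arm.read_wrist_torque(),2),arm.read_time(),np.round(arm.read_joint_positions(),2))
im=snapshot("top"); cv2.imwrite("pics/top3.png",im); s=snapshot("scene"); cv2.imwrite("pics/s4.png",s)
cv2.imwrite("pics/c5.png",np.hstack([cv2.resize(im[90:270,230:400],(510,540),interpolation=cv2.INTER_CUBIC),cv2.resize(s[200:400,80:290+100],(290,540)) if 0 else cv2.resize(s[180:400,60:380],(290,200))]) if 0 else cv2.resize(im[90:270,230:400],(510,540),interpolation=cv2.INTER_CUBIC))
```

```text
[-0.42 -0.1  -2.93]
[ 0.05 -0.65 -3.44] [ 1.3  -0.79  0.04] 27.7583 [-0.23  1.08  0.57  1.49  0.86  1.45  2.36]
```

View pics/c5.png

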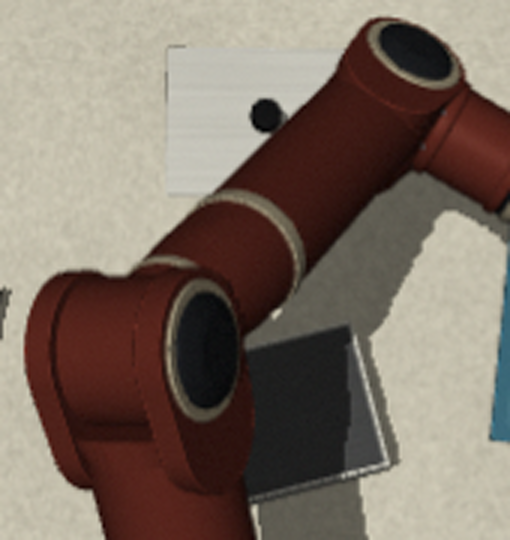

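View pics/s4.png

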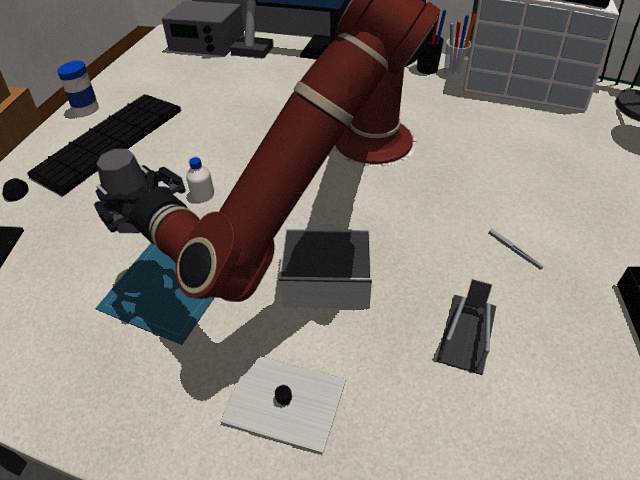

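Run:
```python
import cv2,numpy as np
a=cv2.imread("pics/top3.png")[190:265,300:375]; s=cv2.imread("pics/s4.png")[220:315,265:385]
f=lambda x:(255*(np.clip(x/110.,0,1))**.6).astype(np.uint8)
cv2.imwrite("pics/c6.png",np.hstack([cv2.resize(f(a),(400,400),interpolation=cv2.INTER_CUBIC),cv2.resize(f(s),(400,400),interpolation=cv2.INTER_CUBIC)]))
```

```text
(no output)
```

View pics/c6.png

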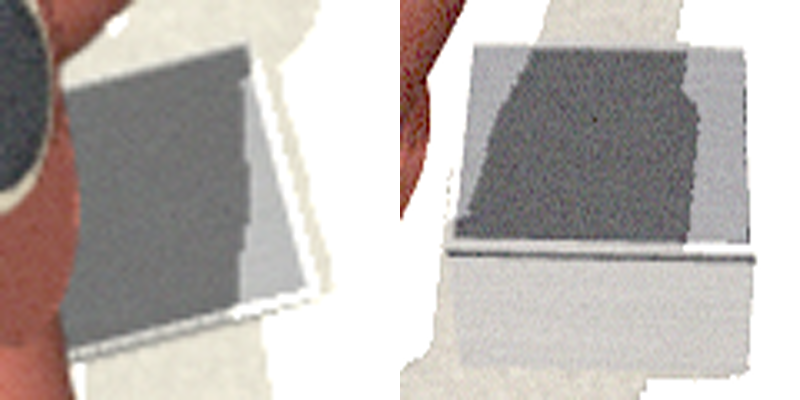

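Run:
```python
from h import *
j=np.array(arm.read_joint_positions()); j[0]+=.5; arm.move_j(list(map(float,j))); arm.pause(.3)
print(arm.read_time(),np.round(arm.read_tool_pos(),3),np.round(arm.read_ft_force(),2))
im=snapshot("top"); s=snapshot("scene"); cv2.imwrite("pics/top4.png",im); cv2.imwrite("pics/s5.png",s)
f=lambda x:(255*(np.clip(x/150.,0,1))**.6).astype(np.uint8)
a=cv2.resize(f(im[90:270,180:480]),(800,480),interpolation=cv2.INTER_CUBIC)[:, :]
a=cv2.resize(f(im[90:260,230:430]),(420,357),interpolation=cv2.INTER_CUBIC)
b=cv2.resize(f(s[180:450,80:480]),(380,257),interpolation=cv2.INTER_AREA)
t=cv2.resize(f(im[175:265,270:390]),(320,240),interpolation=cv2.INTER_CUBIC); u=cv2.resize(f(s[215:315,255:395]),(336,240),interpolation=cv2.INTER_CUBIC)
o=np.zeros((600,800,3),np.uint8); o[:357,:420]=a; o[:257,420:800]=b; o[360:600,:320]=t; o[360:600,330:666]=u
cv2.imwrite("pics/c7.png",o)
```

```text
29.35 [ 0.376 -0.51   0.24 ] [ 0.38 -0.68 -2.09]
```

View pics/c7.png

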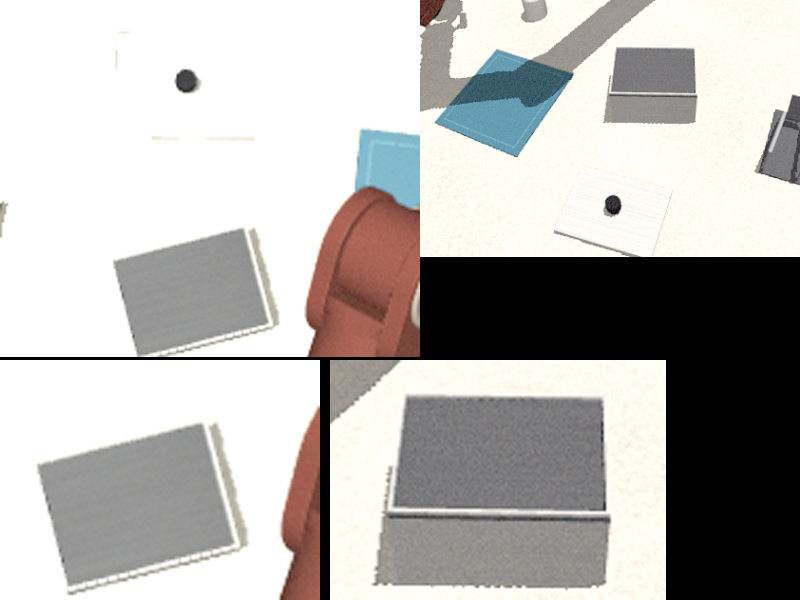

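Run:
```python
from h import *
ct=cam("top");cs=cam("scene")
for n,a,b,cm in(("top","top0","top4",ct),("scene","scene0","s5",cs)):
    A=cv2.imread(f"pics/{a}.png").astype(int).max(2);B=cv2.imread(f"pics/{b}.png").astype(int).max(2)
    m=((B<60)&(A>75)).astype(np.uint8)
    k,l,st,c=cv2.connectedComponentsWithStats(m)
    print(n,[(int(x),int(y),int(s),np.round(ray(cm,[[x,y]],.01)[0][:2],3).tolist()) for (x,y),s in zip(c[1:],st[1:,4]) if s>8])
    # dark spots anywhere vs neighbours inside tin
s=cv2.imread("pics/top4.png"); print(s[200:250:8,300:365:8].max(2))
```

```text
top [(318, 128, 90, [0.742, 0.018]), (533, 230, 5409, [0.481, -0.525]), (527, 166, 268, [0.643, -0.514]), (415, 246, 3857, [0.441, -0.225]), (343, 203, 21, [0.548, -0.044]), (345, 210, 10, [0.531, -0.049]), (549, 219, 14, [0.507, -0.568]), (343, 367, 224, [0.142, -0.041]), (379, 383, 176, [0.104, -0.13]), (369, 407, 25, [0.045, -0.106]), (369, 419, 14, [0.016, -0.104]), (360, 460, 86, [-0.085, -0.082])]
scene [(171, 3, 125, [-0.729, -0.993]), (385, 6, 13, [-0.872, -0.14]), (128, 82, 5092, [-0.104, -0.793]), (285, 39, 589, [-0.486, -0.411]), (404, 79, 29, [-0.318, 0.025]), (71, 89, 23, [-0.036, -0.965]), (80, 88, 20, [-0.047, -0.938]), (79, 111, 23, [0.075, -0.85]), (53, 152, 25, [0.262, -0.799]), (90, 186, 959, [0.359, -0.606]), (348, 160, 9, [0.11, -0.035]), (44, 188, 28, [0.394, -0.721]), (327, 253, 3540, [0.413, -0.001]), (180, 268, 3138, [0.53, -0.268]), (318, 284, 392, [0.493, 0.005]), (363, 294, 247, [0.494, 0.091]), (328, 285, 14, [0.492, 0.024]), (323, 293, 26, [0.512, 0.02]), (330, 291, 10, [0.503, 0.031]), (359, 288, 10, [0.483, 0.081]), (317, 292, 10, [0.513, 0.009]), (312, 294, 9, [0.519, 0.002]), (340, 298, 21, [0.515, 0.053]), (282, 395, 290, [0.726, 0.015]), (231, 426, 13, [0.799, -0.044]), (242, 429, 11, [0.799, -0.026]), (277, 440, 14, [0.8, 0.032]), (317, 452, 13, [0.8, 0.096])]
[[178 180 189 180 185  62 111 182 182]
 [181  77  65  63  62  60  89 181 182]
 [ 63  63  64  61  65  60  61 112 178]
 [ 63  64  64  62  63  61  62  86 181]
 [ 63  63  64  62  64  61  63 144 184]
 [ 62  63  65  63  63  62  61  79 177]
 [ 61  64  64  65  63 106 110 165 189]]
```

```bash
cat >> h.py <<'E'
def tin_from(px):
    w=ray(cam("top"),px,.085)[:,:2]; c=w.mean(0) # UL,UR,LR,LL
    v=(w[0]-w[1]+w[3]-w[2]); yaw=np.arctan2(-v[0],v[1]) # tin y axis
    return c,yaw,np.linalg.norm(w[0]-w[1]),np.linalg.norm(w[1]-w[2])
def favg(n=25):
    F=[]
    for _ in range(n): arm.pause(.02); F.append([*arm.read_ft_force(),*arm.read_wrist_torque()])
    return np.round(np.mean(F,0),2)
E
python3 - <<'E'
from h import *
print("before",favg(),arm.read_opening())
c,y,a,b=tin_from([[270+u/2.667-.3,175+v/2.667-.3] for u,v in((40,104),(207,62),(240,190),(70,232))]); print(c,np.degrees(y),a,b)
np.save("tin.npy",[*c,y])
go(*potpose([.5,-.2,.24],.125,0,178,-90,1))
for t,M in((178,[*c,.24]),(150,[*c,.25]),(120,[*c,.25]),(90,[*c,.26]),(55,[*c,.27])):
    p,q=potpose(M,.125,0,t,-90,1); line(p,.1,q); print(t,np.round(arm.read_joint_positions(),2))
arm.pause(.3); print(favg(),arm.read_time())
s=snapshot("scene"); cv2.imwrite("pics/s6.png",s)
uv=proj(cam("scene"),[[*c,.27]])[0]; print(uv)
x,y=int(uv[0])-75,max(0,int(uv[1])-60)
f=lambda x:(255*(np.clip(x/150.,0,1))**.6).astype(np.uint8)
cv2.imwrite("pics/c8.png",cv2.resize(f(s[y:y+120,x:x+150]),(750,600),interpolation=cv2.INTER_CUBIC))
E
```

```text
before [-0.12 -0.02 -2.45  0.79 -1.31  0.  ] 0.7795615600863824
[0.47644101 0.01090454] 13.864045360737451 0.15386014042474688 0.11824689756348958
178 [-0.85  0.78  0.42  1.89  0.92  1.55  2.11]
150 [-0.97  0.78  0.51  2.    0.9   1.47  1.6 ]
120 [-1.07  0.86  0.61  2.09  0.86  1.35  1.02]
90 [-1.15  0.98  0.72  2.13  0.81  1.22  0.5 ]
55 [-1.2   1.16  0.86  2.09  0.7   1.1  -0.01]
[ 0.02  0.06 -2.54  1.54  0.05 -0.01] 37.0333
[320.85197415 171.02811905]
```

View pics/c8.png

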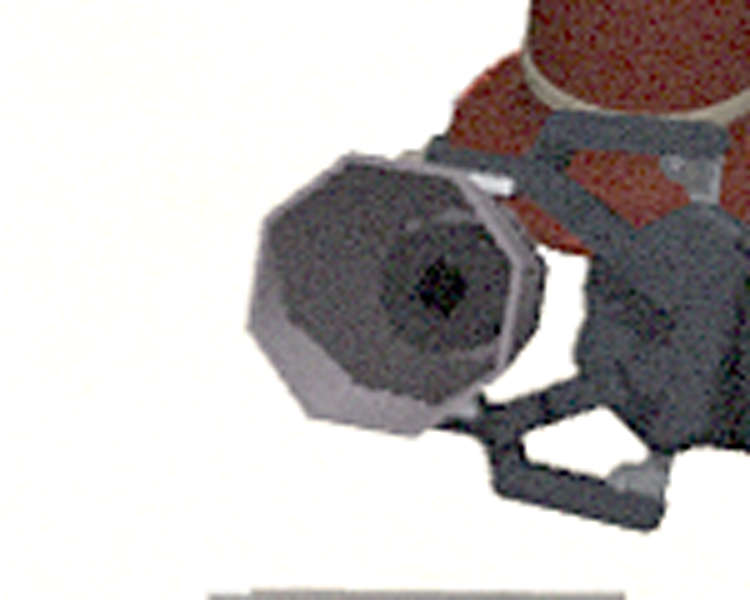

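Run:
```python
from h import *
ct=cam("top");cs=cam("scene")
im=snapshot("top"); cv2.imwrite("pics/top5.png",im)
for n,a,b,cm in(("top","top0","top5",ct),("scene","scene0","s6",cs)):
    A=cv2.imread(f"pics/{a}.png").astype(int).max(2);B=cv2.imread(f"pics/{b}.png").astype(int).max(2)
    m=((A-B)>30).astype(np.uint8)
    k,l,st,c=cv2.connectedComponentsWithStats(m)
    print(n,[(int(x),int(y),int(s),np.round(ray(cm,[[x,y]],.01)[0][:2],3).tolist()) for (x,y),s in zip(c[1:],st[1:,4]) if s>8])
f=lambda x:(255*(np.clip(x/200.,0,1))**.6).astype(np.uint8)
cv2.imwrite("pics/c9.png",np.vstack([np.hstack([cv2.resize(f(im),(400,300)),cv2.resize(f(cv2.imread("pics/s6.png")),(400,300))]),np.hstack([cv2.resize(f(cv2.imread("pics/s3.png")),(400,300)),cv2.resize(f(cv2.imread("pics/top3.png")),(400,300))])]))
```

```text
top [(318, 128, 117, [0.741, 0.017]), (204, 213, 167, [0.526, 0.304]), (199, 321, 24013, [0.255, 0.315]), (240, 373, 1150, [0.128, 0.211]), (5, 386, 73, [0.091, 0.806]), (373, 405, 22, [0.048, -0.116]), (303, 421, 16, [0.01, 0.058]), (362, 445, 13, [-0.048, -0.088])]
scene [(589, 7, 326, [-1.184, 0.663]), (619, 1, 13, [-1.33, 0.815]), (631, 7, 262, [-1.289, 0.862]), (385, 6, 13, [-0.872, -0.14]), (547, 6, 49, [-1.106, 0.486]), (603, 16, 22, [-1.106, 0.713]), (627, 18, 35, [-1.13, 0.816]), (602, 25, 107, [-1.001, 0.693]), (538, 40, 1296, [-0.746, 0.435]), (626, 26, 75, [-1.042, 0.796]), (638, 26, 13, [-1.069, 0.852]), (457, 45, 686, [-0.603, 0.158]), (423, 34, 28, [-0.651, 0.038]), (588, 33, 9, [-0.89, 0.625]), (414, 50, 156, [-0.523, 0.025]), (637, 38, 41, [-0.93, 0.822]), (630, 68, 78, [-0.649, 0.745]), (588, 63, 60, [-0.621, 0.598]), (405, 74, 17, [-0.349, 0.024]), (607, 74, 14, [-0.566, 0.653]), (523, 162, 8198, [0.001, 0.377]), (355, 178, 5284, [0.174, -0.002]), (396, 150, 62, [0.042, 0.069]), (429, 181, 89, [0.139, 0.165]), (327, 252, 3852, [0.411, -0.002]), (436, 273, 5075, [0.407, 0.216]), (512, 242, 197, [0.284, 0.358]), (317, 286, 1248, [0.5, 0.005]), (282, 395, 343, [0.728, 0.015]), (273, 439, 299, [0.8, 0.026])]
```

View pics/c9.png

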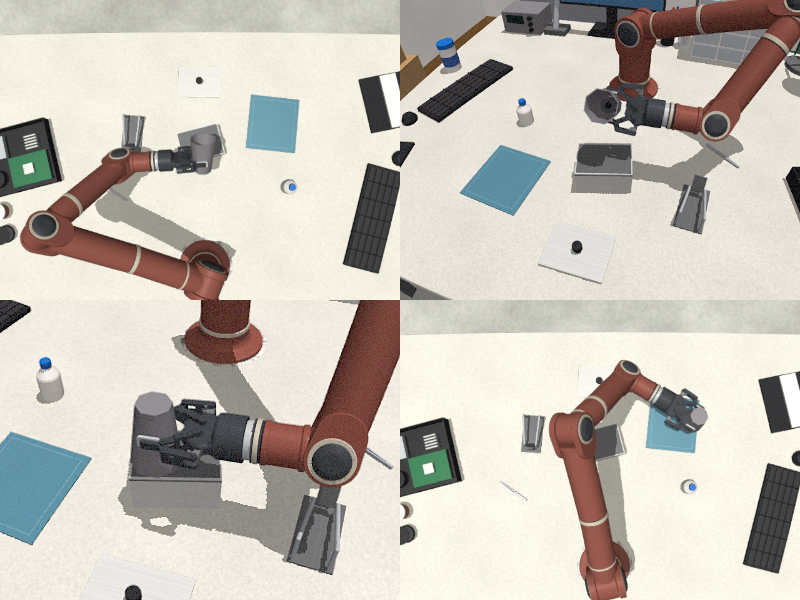

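Run:
```python
import cv2,numpy as np
for f,r,c in(("top4",(200,262,3),(288,362,3)),("s5",(228,274,3),(280,374,4))):
    g=cv2.GaussianBlur(cv2.imread(f"pics/{f}.png").max(2).astype(np.float32),(3,3),0)
    print(f); print("\n".join(" ".join(f"{int(v):3d}" for v in row[c[0]:c[1]:c[2]]) for row in g[r[0]:r[1]:r[2]]))
```

```text
top4
180 181 177 178 178 180 178 183 181 182 181 183 181 186 178 165 125  89  69  72 125 107 184 182 179
175 177 181 181 179 178 180 183 180 184 181 172 134  99  71  62  61  59  59  61 137  89 174 178 179
183 181 180 180 177 181 177 169 131  98  75  65  63  62  62  61  61  61  60  59 122  87 166 182 181
178 181 177 167 136  97  74  65  64  63  62  62  62  62  62  60  61  60  61  59  85  99 144 183 181
142 105  77  66  63  63  64  63  63  63  62  62  62  62  62  61  61  60  59  60  68 125 108 181 182
 63  64  64  63  63  63  62  63  63  63  64  63  62  62  62  61  62  61  61  60  60 135  87 172 180
 64  62  62  62  63  63  63  63  63  62  62  63  63  63  62  61  61  61  61  60  60 119  85 156 181
 62  63  64  65  64  63  63  63  63  63  62  62  62  62  61  61  60  61  61  61  60  86 105 117 182
 64  64  63  63  63  62  62  62  63  63  62  62  61  62  61  62  62  62  61  62  62  68 131  93 180
 62  64  63  63  63  62  62  61  62  62  63  63  63  63  62  63  63  63  63  61  61  62 133  94 176
 76  63  62  62  61  63  63  63  62  62  63  63  63  64  63  63  62  63  62  61  60  60 110  93
[... 1843 characters left out ...]
  45  45  44  45  44  55 153
160  55  46  45  45  47  46  46  45  48  46  47  46  48  45  46  46  45  47  44  45  45  51 151
146  50  44  45  47  46  45  45  47  46  45  44  45  44  43  45  45  45  45  45  46  45  44 154
 96  44  44  47  45  46  45  44  47  47  46  45  47  45  46  44  44  46  45  46  46  45  51 152
108  43  46  45  44  46  47  44  46  46  45  47  46  46  47  46  46  48  48  46  45  45  49 155
115  44  44  44  45  45  46  47  45  47  47  47  48  46  47  48  47  47  47  46  46  47  43 153
117  44  45  45  46  45  46  47  45  45  47  47  47  46  45  45  47  46  46  45  45  46  44 150
121  44  46  45  44  47  46  46  46  47  46  47  48  45  47  47  48  46  47  45  47  47  44 151
```

Run:
```python
from h import *
tin=np.load("tin.npy")
p,q=potpose([tin[0],tin[1],.36],.125,0,55,-90,1); line(p,.2,q)
_,q=potpose([.5,0,.4],0,0,92,0,1)
go([.553,.011,.43],q); arm.pause(.3)
pose=(arm.read_tool_pos(),arm.read_eef_rot()); s=snapshot("wrist"); cv2.imwrite("pics/w2.png",s); cw=cam("wrist",pose)
print(arm.read_time(),np.round(pose[0],3),favg(10))
c,yw=tin[:2],tin[2]; rot=np.array([[np.cos(yw),-np.sin(yw)],[np.sin(yw),np.cos(yw)]])
k=np.array([[.06,.08],[.06,-.08],[-.06,-.08],[-.06,.08]])@rot.T+c
u=proj(cw,np.c_[k,[.085]*4]);print(np.round(u).tolist()); print(np.round(proj(cw,np.c_[k,[.003]*4])).tolist())
f=lambda x:(255*(np.clip(x/150.,0,1))**.6).astype(np.uint8)
o=f(s); cv2.polylines(o,[u.astype(int)],True,(0,255,0),1); cv2.imwrite("pics/c10.png",o)
```

```text
39.5833 [0.553 0.012 0.429] [ 0.26 -0.06 -2.17 -0.    0.02  0.01]
[[397.0, 153.0], [255.0, 188.0], [222.0, 75.0], [375.0, 34.0]]
[[383.0, 147.0], [264.0, 176.0], [238.0, 82.0], [365.0, 48.0]]
```

View pics/c10.png

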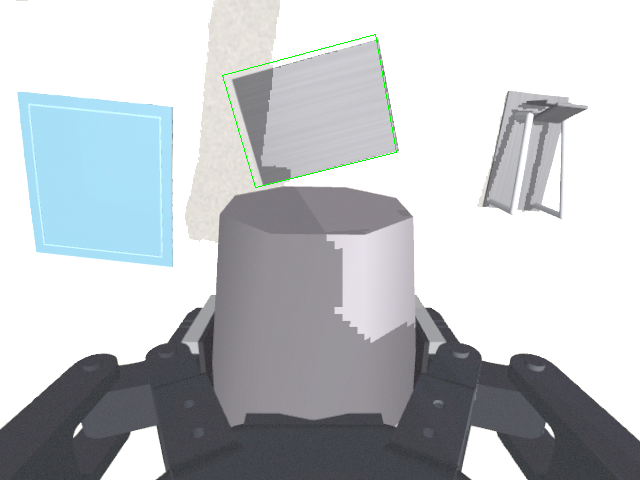

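Run:
```python
from h import *
_,q=potpose([.5,0,.4],0,0,92,0,1)
ct=cam("top"); cw=cam("wrist",([.553,.012,.429],q))
T=cv2.imread("pics/top4.png").max(2); W=cv2.imread("pics/w2.png").max(2)
print("bench",W[60,430],"tin lit",W[90,320],W[120,300],"shadow",W[100,250],W[150,265],"strip",[int(v) for v in W[130,225:300:4]])
print("rows",[int(v) for v in W[20:200:6,320]])
for z in(.003,.04,.085): print(z,np.round(proj(cw,np.array([[.476,.011,z]])),1))
# corners
def quad(m,seed):
    n,l,_,_=cv2.connectedComponentsWithStats(m); m=(l==l[seed[1],seed[0]]).astype(np.uint8)
    c=max(cv2.findContours(m,0,1)[0],key=cv2.contourArea); h=cv2.convexHull(c)
    for e in np.arange(.01,.2,.005):
        a=cv2.approxPolyDP(h,e*cv2.arcLength(h,True),True)
        if len(a)<=4: break
    return a.reshape(-1,2).astype(float)
tq=quad(((T<80)&(np.arange(640)[None]<366)&(np.arange(480)[:,None]<262)).astype(np.uint8),(320,230))
w=((W<110)).astype(np.uint8); w[188:]=0; wq=quad(w,(320,100)); print(tq.tolist(),wq.tolist())
if len(wq)==4==len(tq):
  wa=ray(ct,tq,.085)[:,:2]
  wb=ray(cw,wq,.085)[:,:2]
  for i in range(4):
    k=np.argmin(np.linalg.norm(wb-wa[i],axis=1)); print(np.round(tri([(ct,tq[i]),(cw,wq[k])]),3))
```

```text
bench 222 tin lit 105 101 shadow 49 98 strip [128, 125, 124, 120, 128, 121, 50, 49, 49, 49, 56, 99, 99, 99, 99, 101, 101, 100, 98]
rows [226, 225, 226, 231, 230, 227, 105, 103, 107, 103, 105, 105, 104, 105, 104, 105, 105, 103, 102, 101, 101, 103, 100, 100, 102, 73, 231, 229, 55, 55]
0.003 [[311.6 114.1]]
0.04 [[311.5 114. ]]
0.085 [[311.4 113.9]]
[[345.0, 199.0], [356.0, 243.0], [296.0, 259.0], [285.0, 215.0]] [[377.0, 39.0], [398.0, 150.0], [263.0, 185.0], [231.0, 79.0]]
[ 0.552 -0.044  0.077]
[ 0.443 -0.068  0.102]
[0.407 0.073 0.103]
[0.509 0.097 0.117]
```

Run:
```python
from h import *
W=cv2.imread("pics/w2.png").max(2); T=cv2.imread("pics/top4.png").max(2)
print([int(v) for v in W[100,370:400:2]],[int(v) for v in T[235,284:300]])
tin=np.load("tin.npy"); C=tin[:2]
go(*potpose([*C,.36],.125,0,55,-90,1))
for t,z in((90,.26),(135,.25),(178,.2),(178,.13)):
    p,q=potpose([*C,z],.125,0,t,-90,1); line(p,.15,q)
arm.pause(.3); f0=favg(10); print(f0)
for z in np.arange(.12,.062,-.005):
    p,q=potpose([*C,z],.125,0,178,-90,1); line(p,.05); f=favg(4)-f0; print(round(z,3),f[:3])
    if np.abs(f[:3]).max()>2: break
print(arm.read_time())
```

```text
[103, 101, 101, 103, 102, 102, 103, 105, 105, 102, 206, 241, 229, 233, 231] [179, 179, 182, 185, 180, 103, 66, 65, 63, 63, 62, 62, 62, 61, 60, 62]
[-0.11 -0.24 -2.58  1.52  0.   -0.01]
0.12 [0.28 0.3  0.3 ]
0.115 [0.46 0.17 0.08]
0.11 [0.15 0.12 0.25]
0.105 [-0.03  0.12 -0.14]
0.1 [0.24 0.16 0.16]
0.095 [0.15 0.42 0.33]
0.09 [ 0.38 -0.15 -0.45]
0.085 [0.08 0.48 0.33]
0.08 [-0.02 -0.15  0.25]
0.075 [0.19 0.17 0.13]
0.07 [ 0.13 -0.08  0.69]
0.065 [ 0.33  0.15 -0.06]
48.7667
```

Run:
```python
from h import *
C=np.load("tin.npy")[:2]
s=snapshot("scene"); cv2.imwrite("pics/s7.png",s); cs=cam("scene")
P=R.from_euler("ZYZ",[0,178,-90],degrees=True).as_matrix(); th=np.radians(22.5+45*np.arange(8)); r=.042/np.cos(np.pi/8)
f=lambda x:(255*(np.clip(x/150.,0,1))**.6).astype(np.uint8)
x,y=250,150; o=cv2.resize(f(s[y:y+150,x:x+200]),(800,600),interpolation=cv2.INTER_CUBIC)
for z,col in((.065,(0,255,0)),):
    pts=np.array([*C,z])+r*np.c_[np.cos(th),np.sin(th),0*th]@P.T
    cv2.polylines(o,[((proj(cs,pts)-[x,y]+.5)*4).astype(int)],True,col,1)
cv2.imwrite("pics/c11.png",o)
```

```text
(no output)
```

View pics/c11.png

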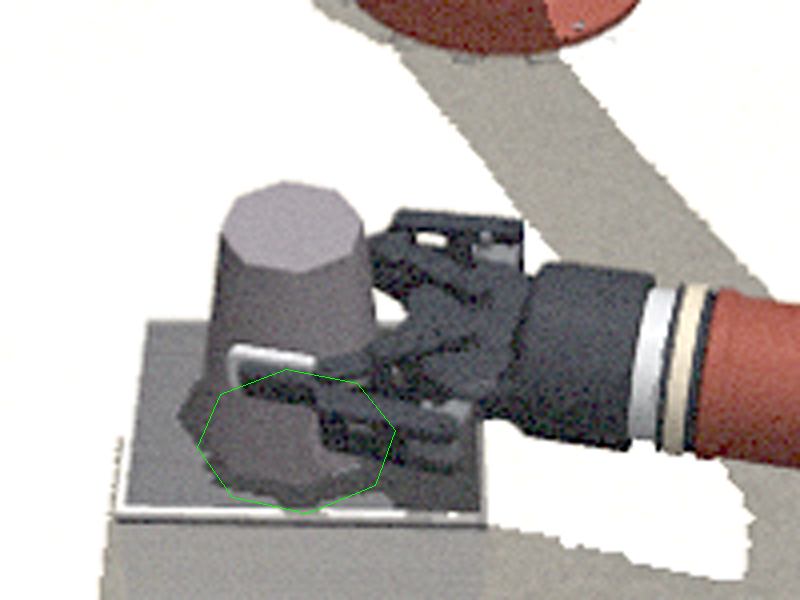

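```bash
cat >> h.py <<'E'
def matpose(z,x=.55,y=-.31,h=-120): return potpose([x,y,z],.125,0,180,180-h,1)
E
python3 - <<'E'
from h import *
C=np.load("tin.npy")[:2]
p,q=potpose([*C,.2],.125,0,178,-90,1); line(p,.15)
p,q=matpose(.2); line(p,.25,q)
p,q=matpose(.04); line(p,.1); arm.pause(.3); f0=favg(10); print(f0,arm.read_opening(),np.round(arm.read_joint_positions(),2))
for z in np.arange(.03,-.015,-.002):
    p,q=matpose(z); line(p,.03); f=favg(3)-f0
    if f[2]>3: print("contact",round(z,4),f); break
print(arm.read_time())
E
```

```text
[ 0.09  0.16 -2.78  1.32 -0.76  0.01] 0.7803864986347411 [-0.22  1.27  0.55  1.45  0.79  1.38  2.25]
contact 0.002 [-0.02  1.82  6.21 -0.69  0.74 -0.23]
58.3333
```

Run:
```python
from h import *
zc=.0035
up,_=matpose(zc+.05)
def rap(v,over):
    p,_=matpose(zc-over); t=arm.read_time(); line(p,v); f=np.round(arm.read_ft_force(),1); dt=arm.read_time()-t
    line(up,.15); arm.pause(.15); w=favg(6)
    print(v,over,"f",f,"dt",round(dt,3),"weight",w[2],"open",round(arm.read_opening(),3),"t",round(arm.read_time(),2)); return w[2]
for v,o in((.15,.003),(.22,.004),(.28,.005),(.28,.007)):
    if rap(v,o)>-1.7: print("DROPPED"); break
```

```text
0.15 0.003 f [0.7 3.9 7.4] dt 0.25 weight -2.68 open 0.784 t 59.33
0.22 0.004 f [ 3.1 -0.9  3.4] dt 0.392 weight -2.76 open 0.782 t 60.48
0.28 0.005 f [-0.7  0.4 -0.6] dt 0.35 weight -1.1 open 0.779 t 61.6
DROPPED
```

Run:
```python
from h import *
p,q=matpose(.22); line(p,.2)
p,q=potpose([.5,-.0,.25],.125,0,178,-90,1); line(p,.25,q); arm.pause(.2); print(favg(10),arm.read_time())
t=snapshot("top"); s=snapshot("scene"); cv2.imwrite("pics/top6.png",t); cv2.imwrite("pics/s8.png",s)
for n,im,a in(("top",t,"top0"),("scene",s,"scene0")):
    cm=cam(n); B=im.astype(int); A=cv2.imread(f"pics/{a}.png").astype(int)
    m=((A-B).max(2)>25).astype(np.uint8); mm=np.zeros_like(m)
    poly=proj(cm,[[.44,-.40,.004],[.70,-.40,.004],[.70,-.15,.004],[.44,-.15,.004]]).astype(np.int32); cv2.fillConvexPoly(mm,poly,1); m&=mm
    k,l,st,c=cv2.connectedComponentsWithStats(m)
    for i in range(1,k):
        if st[i,4]>10: print(n,np.round(c[i],1),st[i].tolist(),np.round(ray(cm,[c[i]],.022)[0],3),np.round(ray(cm,[c[i]],.04)[0],3),B[l==i].mean(0).round())
```

```text
[-0.21  0.26 -1.06  1.24 -0.02 -0.01] 64.4083
top [445.8 207.5] [436, 199, 21, 18, 290] [ 0.537 -0.299  0.022] [ 0.535 -0.295  0.04 ] [37. 36. 35.]
scene [164.3 263.9] [152, 250, 26, 29, 594] [ 0.536 -0.299  0.022] [ 0.549 -0.287  0.04 ] [24. 22. 21.]
```

Run:
```python
from h import *
X=dict(x=.62,y=-.24)
p,q=matpose(.2,**X); line(p,.25,q)
p,_=matpose(.03,**X); line(p,.12); arm.pause(.2); f0=favg(8)
for z in np.arange(.012,-.01,-.0015):
    p,_=matpose(z,**X); line(p,.03); f=favg(3)-f0
    if f[2]>2: print("contact",round(z,4),f); break
arm.move_gripper(1.0); print(arm.read_opening(),favg(4))
T=R.from_quat(q).as_matrix(); print(np.round(T,2).tolist())
line(p-T[:,0]*.13,.12); print(favg(4),arm.read_time())
line(p-T[:,0]*.13+[0,0,.2],.2)
print(np.round(arm.read_joint_positions(),2),np.round(arm.read_tool_pos(),3))
for f in(0,1): print(ik([.536,-.299,.2],down(np.radians(35),f)))
for f in(0,1): print(ik([.536,-.299,.2],down(np.radians(-55),f)))
```

```text
contact -0.003 [-0.8   2.    3.66 -0.55  0.27 -0.2 ]
0.9994996193300978 [ 0.18 -0.19  0.03  0.89 -0.53  0.  ]
[[-0.5, -0.87, 0.03], [-0.86, 0.5, 0.06], [-0.07, -0.0, -1.0]]
[-0.4   0.03 -0.12  0.89 -0.53  0.01] 73.225
[-0.35  1.21  0.57  0.91  0.75  1.9   2.67] [ 0.708 -0.086  0.284]
[ 0.41904045  0.67039872  0.08970353  1.6544934  -0.07619014  0.82011026
  2.72309036]
[-0.10082775  0.94863953  1.13163149  1.67153544 -0.93301629  1.15668895
  0.32902221]
[ 0.06307481  0.7747844   0.72329186  1.66655821 -0.61092914  0.93932258
  1.62878789]
[-0.10082775  0.94863953  1.13163149  1.67153544 -0.93301629  1.15668895
 -1.24177411]
```

Run:
```python
from h import *
q=down(np.radians(35),1)
j=ik([.50,-.30,.33],q); print(np.round(j,2))
go([.50,-.30,.33],q); arm.pause(.3)
for n in("wrist","top","scene"):
    cm=cam(n); im=snapshot(n); cv2.imwrite(f"pics/{n}9.png",im)
    m=(im.max(2)<70).astype(np.uint8); mm=np.zeros_like(m)
    poly=proj(cm,[[.47,-.38,.004],[.59,-.36,.004],[.59,-.285,.004],[.56,-.25,.004],[.48,-.24,.004]]).astype(np.int32); cv2.fillPoly(mm,[poly],1); m&=mm
    k,l,st,c=cv2.connectedComponentsWithStats(m)
    for i in range(1,k):
        if st[i,4]>40:
            cn=cv2.findContours((l==i).astype(np.uint8),0,1)[0][0]; w=ray(cm,cn.reshape(-1,2),.04)[:,:2].astype(np.float32)
            print(n,np.round(c[i],1),st[i].tolist(),np.round(ray(cm,[c[i]],.04)[0],3),cv2.minAreaRect(w))
print(arm.read_time(),np.round(arm.read_tool_pos(),3))
```

```text
[-0.11  0.72  1.13  1.61 -0.67  1.26  0.19]
wrist [332.  190.3] [257, 150, 149, 89, 8189] [ 0.522 -0.305  0.04 ] ((0.5198490619659424, -0.3001152276992798), (0.08019836992025375, 0.13177040219306946), 16.3664608001709)
top [444.9 199.6] [422, 187, 47, 29, 526] [ 0.554 -0.293  0.04 ] ((0.5520790815353394, -0.2922050952911377), (0.03054216131567955, 0.131851926445961), 23.766597747802734)
top [468.7 230.8] [456, 225, 21, 10, 102] [ 0.477 -0.351  0.04 ] ((0.4722405672073364, -0.3457344174385071), (0.021448401734232903, 0.049686893820762634), 21.368755340576172)
scene [166.1 267.4] [127, 245, 79, 48, 1886] [ 0.556 -0.279  0.04 ] ((0.5567295551300049, -0.28688257932662964), (0.12591469287872314, 0.1132599487900734), 85.37259674072266)
76.95 [ 0.5  -0.3   0.33]
```

Run:
```python
from h import *
pose=([.50,-.30,.33],down(np.radians(35),1))
for n in("wrist","top","scene"):
    cm=cam(n,pose); im=cv2.imread(f"pics/{n}9.png"); b=im.astype(int)
    m=((b.max(2)-b.min(2)<0.3*b.max(2)+4)&(b.max(2)<110)).astype(np.uint8); mm=np.zeros_like(m)
    poly=proj(cm,[[.47,-.38,.02],[.59,-.36,.02],[.59,-.285,.02],[.56,-.25,.02],[.48,-.24,.02]]).astype(np.int32); cv2.fillPoly(mm,[poly],1); m&=mm
    m=cv2.morphologyEx(m,cv2.MORPH_OPEN,np.ones((3,3),np.uint8))
    k,l,st,c=cv2.connectedComponentsWithStats(m)
    for i in range(1,k):
        if st[i,4]>30:
            cn=cv2.findContours((l==i).astype(np.uint8),0,1)[0][0]; w=ray(cm,cn.reshape(-1,2),.04)[:,:2].astype(np.float32)
            print(n,np.round(c[i],1),st[i].tolist(),np.round(ray(cm,[c[i]],.022)[0],3),np.round(cv2.minAreaRect(w)[0],3),np.round(cv2.minAreaRect(w)[1],3),b[l==i].mean(0).round())
W=cv2.imread("pics/wrist9.png")[120:260:14,230:430:14]; print("\n".join(" ".join("%d/%d"%(p.max(),p.max()-p.min()) for p in r.astype(int)) for r in W))
```

```text
wrist [333.2 173.8] [311, 150, 46, 48, 1733] [ 0.535 -0.299  0.022] [ 0.536 -0.297] [0.045 0.043] [27. 25. 25.]
wrist [373.1 232.2] [367, 225, 13, 14, 87] [ 0.509 -0.369  0.022] [ 0.512 -0.365] [0.007 0.017] [82. 84. 85.]
scene [137.6 254.6] [134, 250, 9, 11, 51] [ 0.529 -0.365  0.022] [ 0.542 -0.35 ] [0.027 0.011] [57. 63. 65.]
scene [158.9 269. ] [138, 250, 44, 37, 1167] [ 0.551 -0.303  0.022] [ 0.563 -0.294] [0.091 0.073] [52. 49. 52.]
125/51 124/50 123/51 122/52 122/52 120/52 120/52 119/52 118/52 117/52 116/51 115/52 114/52 114/53 113/53
125/52 125/53 123/51 122/52 122/52 121/52 120/52 118/51 118/51 117/52 116/52 115/51 114/52 113/53 113/53
57/28 57/28 55/28 83/37 122/52 121/51 119/52 118/52 118/53 117/53 114/52 114/52 113/52 112/53 111/52
57/28 56/27 57/27 57/27 56/29 56/29 15/1 35/3 57/3 66/31 114/51 113/53 112/52 111/52 110/52
55/28 55/27 56/28 55/28 56/28 55/28 22/1 7/1 10/1 32/10 56/28 56/28 56/27 55/27 93/6
90/7 56/27 56/28 56/27 57/28 56/27 55/28 23/2 24/3 56/27 56/28 56/26 56/27 95/6 99/7
94/7 94/7 56/27 62/26 56/28 55/27 56/28 55/28 56/28 56/27 56/27 56/28 82/2 90/6 98/7
174/13 177/12 175/13 56/28 65/26 55/27 55/27 56/27 55/27 56/28 55/28 72/2 95/8 94/7 92/7
175/14 183/13 180/13 174/13 116/52 115/51 114/51 110/50 55/28 56/27 54/18 94/7 97/8 95/7 96/7
179/14 170/12 178/13 182/12 182/13 152/4 113/51 113/52 112/52 115/47 180/14 189/13 92/6 97/7 89/6
```

Run:
```python
from h import *
q=down(np.radians(35),1); K=[.536,-.298]
arm.move_gripper(.85); go([*K,.2],q); line([*K,.078],.1); print(favg(3))
arm.move_gripper(0,80); print("open mm",arm.read_opening()*85)
line([*K,.22],.15); arm.pause(.2); print(favg(10),arm.read_opening()*85,arm.read_time())
go([.50,-.22,.3],q)
t=snapshot("top"); cv2.imwrite("pics/top10.png",t); T=t.astype(int)
m=((T.max(2)<85)&(T.max(2)>50)).astype(np.uint8)
m=cv2.morphologyEx(m,cv2.MORPH_OPEN,np.ones((3,3),np.uint8)); k,l,st,c=cv2.connectedComponentsWithStats(m); ct=cam("top")
for i in range(1,k):
    if 800<st[i,4]<5000:
        w=ray(ct,cv2.findContours((l==i).astype(np.uint8),0,1)[0][0].reshape(-1,2),.085)[:,:2].astype(np.float32); print(st[i].tolist(),cv2.minAreaRect(w))
```

```text
[-0.56  0.11  0.29  0.01  0.02  0.  ]
open mm 42.892316003779214
[ 0.02  0.1  -1.58 -0.01 -0.01 -0.01] 43.50921983121958 81.0917
[285, 199, 66, 50, 1915] ((0.4925771951675415, 0.018102534115314484), (0.08447371423244476, 0.15208902955055237), 15.861675262451172)
[13, 239, 70, 61, 2619] ((0.3837791085243225, 0.6701672077178955), (0.1152641624212265, 0.15256710350513458), 14.564006805419922)
[296, 405, 44, 47, 1394] ((0.010711751878261566, 0.020797021687030792), (0.11357119679450989, 0.08205579966306686), 13.944079399108887)
```

Run:
```python
from h import *
c,y,a,b=tin_from([[285,215],[345,199],[356,243],[296,259]]); print(c,np.degrees(y),a,b)
tin=np.load("tin.npy"); C=(c+tin[:2])/2; yaw=y
opts=[(np.abs(np.array(j)-arm.read_joint_positions()).max(),f) for f in(0,1) if (j:=ik([*C,.25],down(yaw,f))) is not None]; print(opts); f=min(opts)[1]
q=down(yaw,f); go([*C,.25],q); line([*C,.15],.15); arm.pause(.2); f0=favg(8)
for z in np.arange(.14,.084,-.006):
    line([*C,z],.06); d=favg(3)-f0
    if d[2]>1.2: break
print("z",z,d)
arm.move_gripper(.68); arm.pause(.2); line([*C,.25],.15); arm.pause(.2); print(favg(8),arm.read_time())
# view tin from above with the wrist
xx=R.from_quat(q).as_matrix()[:,2]; p=np.array([*C,.33])+xx*0.06
go(p,q); arm.pause(.3); pose=(arm.read_tool_pos(),arm.read_eef_rot()); w=snapshot("wrist"); cv2.imwrite("pics/w11.png",w); np.save("w11.npy",np.r_[pose[0],pose[1]])
cm=cam("wrist",pose); print(np.round(proj(cm,[[*C,.085]])),arm.read_time())
g=w.max(2); u,v=proj(cm,[[*C,.085]])[0].astype(int); print([int(x) for x in g[v,max(0,u-200):u+200:8]]); print([int(x) for x in g[0:480:8,u]])
```

```text
[0.4783748  0.01425044] 14.804261308001124 0.1479459700553052 0.1082360669845263
[(np.float64(1.8983011714991571), 0), (np.float64(0.578684494011596), 1)]
z 0.08599999999999997 [-6.83  6.27 34.62  0.55  1.37 -0.12]
[-0.17 -0.01  0.31  0.01  0.   -0.  ] 88.925
[[314. 144.]] 89.7583
[182, 184, 184, 190, 178, 187, 194, 191, 184, 186, 187, 186, 190, 71, 79, 79, 79, 79, 79, 79, 78, 79, 78, 79, 80, 79, 77, 78, 77, 78, 77, 77, 76, 74, 75, 60, 37, 97, 97, 99, 104, 97, 180, 193, 182, 191, 190, 192, 80, 113]
[185, 185, 194, 193, 192, 195, 188, 192, 191, 82, 81, 83, 80, 82, 80, 79, 78, 81, 78, 81, 79, 79, 81, 81, 37, 38, 36, 185, 184, 187, 180, 192, 96, 97, 97, 93, 98, 96, 99, 96, 103, 102, 102, 178, 183, 187, 185, 195, 188, 186, 186, 183, 194, 13, 15, 15, 12, 11, 14, 13]
```

Run:
```python
from h import *
d=np.load("w11.npy"); cm=cam("wrist",(d[:3],d[3:])); g=cv2.imread("pics/w11.png").max(2)
C=[.4775,.0125]; u,v=proj(cm,[[*C,.085]])[0].astype(int)
for th in(60,88,92):
    m=(g<th if th!=60 else (g<60)).astype(np.uint8); m[230:]=0
    n,l,st,_=cv2.connectedComponentsWithStats(m); i=l[v,u] if th!=60 else 0
    if i==0: continue
    cn=cv2.findContours((l==i).astype(np.uint8),0,1)[0][0].reshape(-1,2); print(th,st[i].tolist())
    for z in(.003,.085):
        w=ray(cm,cn,z)[:,:2].astype(np.float32); r=cv2.minAreaRect(w); print(z,np.round(r[0],4),np.round(r[1],4),round(r[2],2),"fill",cv2.contourArea(cv2.convexHull(w))/(r[1][0]*r[1][1]))
print("\n".join(" ".join("%3d"%x for x in row) for row in g[60:240:8,200:430:6]))
```

```text
88 [212, 68, 197, 145, 26843]
0.003 [0.4737 0.0159] [0.1439 0.195 ] 14.19 fill 0.9943357508467336
0.085 [0.4767 0.016 ] [0.1141 0.1547] 14.19 fill 0.9943354557963581
92 [212, 68, 197, 146, 26922]
0.003 [0.4734 0.0156] [0.1444 0.1954] 14.19 fill 0.9944520268623341
0.085 [0.4765 0.0158] [0.1146 0.155 ] 14.19 fill 0.9944518742645172
186 178 192 187 185 189 181 189 181 188 188 189 183 188 192 180 188 190 187 185 193 190 188 191 187 192 184 193 192 194 191 191 194 191 190 195 188 181 189
184 188  90  81  56  88  84  88  80 107 111 113 112 137 136 133 134 137 160 158 158 159 164 166 166 168 175 177 178 179 185 184 185 187 188 186 185 182 194
180 186 113  82  83  83  83  83  83  83  83  84  83  83  84  83  83  83  84  84  83  82  80  81  80  79  79  79  78  77  77  76  76  75  74 182 187 184 179
183 191 175  82  80  81  82  81  81  82  81  81  81  81  80  81  80  80  81  80  80  78  78  77  76  77  76  76  74  74  74  73  72  72  73 182 194 185 188
189 186 183  81  81  81  81  81  81  81  81  82  82  82  82  81  81  81  80  80  80  79  79  78  77  77  77  76  76  76  75  74  74  74  73 184 
[... 2119 characters left out ...]
  35  37  36  35  36  36  36  35  34  35  36  35  36  42 104 100  95 100  98
182 184 186 194 195 189 190 190 190 190 187 187 187 187 186 186 185  92  93  91  92  91  91  91  91  84  82  84  83  80  75  74  75  73 100  98  96  99 101
180 185 186 173 178 184 176 175 187 186 179 192 187 186 181 189 190 183 192 189 190 191 188 166  98 102  99 101  96  96  95 102  99  97 100 100 102 100  95
179 185 178 185 187 184 185 184 185 186 189 182 190 180 185 195 186 188 188 181 185 187 167  98 101  97 103 102 100  96 102  99  97  97  98  99 101 101 188
187 183 173 186 182 170 186 181 184 183 181 187 189 180 190 190 185 190 187 184 186 104  99  95 101 101 100  99 101  98  96 104 103  97  96  99 192 179 194
```

Run:
```python
from h import *
t=snapshot("top"); cv2.imwrite("pics/top11.png",t)
arm.move_gripper(.6)
opts=[(np.abs(np.array(j)-arm.read_joint_positions()).max(),f) for f in(0,1) if (j:=ik([.735,.02,.25],down(0,f))) is not None]; print(opts); f=min(opts)[1]
q=down(0,f); z=R.from_quat(q).as_matrix()[:,2]
go(np.array([.735,.02,.30])+z*.03,q) if ik(np.array([.735,.02,.30])+z*.03,q) is not None else go([.735,.02,.3],q)
arm.pause(.3); pose=(arm.read_tool_pos(),arm.read_eef_rot()); w=snapshot("wrist"); cv2.imwrite("pics/w12.png",w); np.save("w12.npy",np.r_[pose[0],pose[1]])
for n,im,cm in(("wrist",w,cam("wrist",pose)),("top",t,cam("top"))):
    b=cv2.GaussianBlur(im,(5,5),0).astype(float); r=b[...,0]/(b[...,2]+1)
    u,v=proj(cm,[[.735,.055,.012]])[0].astype(int); u2,v2=proj(cm,[[.735,.15,0]])[0].astype(int)
    print(n,(u,v),im[v,u],im[min(v2,479),min(max(u2,0),639)],round(r[v,u],3))
    m=(r>.5*(r[v-3:v+4,u-3:u+4].mean()+.87)).astype(np.uint8)
    lo=proj(cm,[[.735,.02,.012]])[0]; mm=np.zeros_like(m); cv2.fillConvexPoly(mm,cv2.convexHull(proj(cm,[[.65,-.09,0],[.83,-.09,0],[.83,.13,0],[.65,.13,0]]).astype(np.int32)),1); m&=mm
    m=cv2.morphologyEx(m,cv2.MORPH_CLOSE,np.ones((5,5),np.uint8)); m=cv2.morphologyEx(m,cv2.MORPH_OPEN,np.ones((5,5),np.uint8))
    c=max(cv2.findContours(m,0,1)[0],key=cv2.contourArea).reshape(-1,2); x=cv2.minAreaRect(ray(cm,c,.012)[:,:2].astype(np.float32)); print(x)
    k=((im.max(2)<45)&(mm>0)).astype(np.uint8); nn,l,st,cc=cv2.connectedComponentsWithStats(k)
    for i in range(1,nn):
        if st[i,4]>20: print("knob?",st[i].tolist(),np.round(ray(cm,[cc[i]],.028)[0],4),np.round(ray(cm,[cc[i]],.04)[0],4))
print(arm.read_time())
```

```text
[(np.float64(2.3904634901037434), 0), (np.float64(0.8103601406605485), 1)]
wrist (np.int64(278), np.int64(174)) [173 174 176] [156 164 168] 0.972
((0.7413003444671631, 0.02064201980829239), (0.21349814534187317, 0.17359866201877594), 89.85893249511719)
knob? [300, 163, 28, 30, 657] [0.7337 0.0207 0.028 ] [0.7351 0.0207 0.04  ]
top (np.int64(303), np.int64(130)) [165 176 178] [157 175 180] 0.927
((0.7355487942695618, 0.018613673746585846), (0.16763225197792053, 0.12677302956581116), 89.8688735961914)
knob? [314, 123, 10, 11, 85] [0.7371 0.0184 0.028 ] [0.734  0.0185 0.04  ]
91.5083
```

Run:
```python
from h import *
G=np.array([.735,.0202]); q=down(0,1)
go([*G,.2],q); line([*G,.0915],.1); arm.move_gripper(0,80); print(arm.read_opening(),favg(3))
line([*G,.22],.15); D=G+[-.2578,-.0045]; q2=down(np.radians(14.3),1)
line([*D,.22],.2,q2); line([*D,.185],.1); arm.pause(.3); f0=favg(8); print(f0,arm.read_time())
for z in np.arange(.181,.1655,-.0015):
    line([*D,z],.03); d=favg(3)-f0; print(round(z,4),d[:3],d[3:])
    if d[2]>4: break
```

```text
0.2750263071011839 [-0.64  0.12  5.03  0.03  0.21 -0.01]
[ 0.08  0.08 -1.07  0.   -0.01 -0.01] 97.0417
0.181 [-0.49  0.31 -0.37] [-0.02  0.03  0.01]
0.1795 [ 0.44 -0.11 -0.6 ] [-0.01  0.    0.01]
0.178 [-0.41  0.15  0.02] [0.   0.02 0.  ]
0.1765 [-0.88  0.65  0.06] [-0.01  0.    0.02]
0.175 [-0.37 -0.09 -0.77] [-0.01  0.    0.01]
0.1735 [-0.65 -0.29 -0.43] [-0.01 -0.02 -0.01]
0.172 [-0.29 -0.31 -0.51] [-0.01  0.    0.03]
0.1705 [-0.83  0.07 -0.67] [-0.01  0.02  0.  ]
0.169 [-1.57  0.47  6.47] [0.11 0.25 0.04]
```

Run:
```python
from h import *
p=np.array(arm.read_tool_pos()); arm.move_gripper(.6); arm.pause(.2); line(p+[0,0,.13],.12); print(favg(5))
go([.50,.30,.36],down(np.radians(14.3),1)) ; arm.pause(.3)
t=snapshot("top"); s=snapshot("scene"); cv2.imwrite("pics/top12.png",t); cv2.imwrite("pics/s12.png",s)
cm=cam("top"); cs=cam("scene")
b=cv2.GaussianBlur(t,(3,3),0).astype(float); r=b[...,0]/(b[...,2]+1)
reg=np.zeros(r.shape,np.uint8); cv2.fillConvexPoly(reg,cv2.convexHull(proj(cm,[[.37,-.12,0],[.6,-.12,0],[.6,.14,0],[.37,.14,0]]).astype(np.int32)),1)
m=((r>.905).astype(np.uint8))&reg; m=cv2.morphologyEx(m,cv2.MORPH_CLOSE,np.ones((5,5),np.uint8)); m=cv2.morphologyEx(m,cv2.MORPH_OPEN,np.ones((5,5),np.uint8))
c=max(cv2.findContours(m,0,1)[0],key=cv2.contourArea).reshape(-1,2)
print("lid",cv2.minAreaRect(ray(cm,c,.089)[:,:2].astype(np.float32)))
K=[]
for n,im,c2 in(("top",t,cm),("scene",s,cs)):
    u,v=proj(c2,[[.477,.0157,.11]])[0].astype(int); k=np.zeros(im.shape[:2],np.uint8); k[v-20:v+20,u-20:u+20]=im.max(2)[v-20:v+20,u-20:u+20]<45
    nn,l,st,cc=cv2.connectedComponentsWithStats(k); i=1+np.argmax(st[1:,4]); K.append((c2,cc[i])); print(n,cc[i],st[i].tolist(),np.round(ray(c2,[cc[i]],.105)[0],4))
print("knob tri",np.round(tri(K),4))
# dark things on bench vs start, and pot silhouette
A=cv2.imread("pics/top0.png").astype(int); mm=((A-t.astype(int)).max(2)>30).astype(np.uint8); nn,l,st,cc=cv2.connectedComponentsWithStats(mm)
for i in range(1,nn):
    if st[i,4]>12 and cc[i][1]<330: print("diff",np.round(cc[i]),st[i].tolist(),np.round(ray(cm,[cc[i]],0.01)[0][:2],3))
P=np.hstack([proj(cm,[[.62,-.24,.129]]),proj(cs,[[.62,-.24,.129]])]); print("pot base expected px",P)
for z,rr in((.129,.028),(.004,.042)): print([np.round(proj(c2,[[.62,-.24-rr,z],[.62,-.24+rr,z],[.62-rr,-.24,z],[.62+rr,-.24,z]])).tolist() for c2 in(cm,cs)])
d=((A-t.astype(int)).max(2)>25).astype(np.uint8); x,y=P[0,:2].astype(int); print("top",cv2.boundingRect(d[y-40:y+40,x-40:x+40]),x-40,y-40)
A=cv2.imread("pics/scene0.png").astype(int); d=((A-s.astype(int)).max(2)>25).astype(np.uint8); x,y=P[0,2:].astype(int); print("scene",cv2.boundingRect(d[y-30:y+80,x-45:x+45]),x-45,y-30)
print(arm.read_time())
```

```text
[ 0.46 -0.14 -0.19  0.02 -0.03 -0.  ]
lid ((0.4783935248851776, 0.014460928738117218), (0.12853173911571503, 0.16807213425636292), 13.66807746887207)
top [320.72413793 228.08045977] [316, 223, 10, 11, 87] [0.4785 0.014  0.105 ]
scene [325.85777778 244.84      ] [319, 236, 14, 19, 225] [0.4764 0.0159 0.105 ]
knob tri [0.4781 0.0152 0.1066]
diff [418. 178.] [404, 157, 38, 36, 616] [ 0.613 -0.234]
diff [143. 298.] [84, 159, 219, 271, 17797] [0.315 0.455]
diff [259. 264.] [231, 185, 112, 201, 5268] [0.399 0.168]
diff [357. 221.] [349, 196, 17, 50, 221] [ 0.505 -0.078]
diff [321. 228.] [315, 222, 14, 12, 123] [0.488 0.012]
pot base expected px [[429.56029235 166.36767528 155.13503948 265.98168583]]
[[[441.0, 166.0], [418.0, 166.0], [430.0, 178.0], [429.0, 155.0]], [[141.0, 263.0], [170.0, 269.0], [163.0, 254.0], [147.0, 278.0]]]
[[[437.0, 176.0], [404.0, 176.0], [421.0, 192.0], [420.0, 160.0]], [[154.0, 305.0], [193.0, 315.0], [183.0, 292.0], [162.0, 328.0]]]
top (15, 31, 38, 36) 389 126
scene (29, 25, 58, 68) 110 235
103.2083
```

Run:
```python
from h import *
A=cv2.imread("pics/top0.png").astype(int); B=cv2.imread("pics/top9.png").astype(int); cm=cam("top")
m=((A-B).max(2)>30).astype(np.uint8); m[:, 330:]=0; nn,l,st,cc=cv2.connectedComponentsWithStats(m)
print([(np.round(cc[i]).tolist(),int(st[i,4])) for i in range(1,nn) if st[i,4]>10 and cc[i][1]<360])
def tw(I): g=I.max(2)[284:326,155:210]; return cv2.phaseCorrelate
a=cv2.imread("pics/top1.png",0)[284:326,150:212].astype(np.float32); b=cv2.imread("pics/top9.png",0)[284:326,150:212].astype(np.float32)
print("tweezers shift px",cv2.phaseCorrelate(a,b))
a=cv2.imread("pics/top0.png",0)[280:320,440:490].astype(np.float32); b=cv2.imread("pics/top12.png",0)[280:320,440:490].astype(np.float32); print("bottle shift",cv2.phaseCorrelate(a,b))
ticket.finish_job(); print(arm.read_time())
```

```text
[([319.0, 128.0], 117), ([205.0, 213.0], 165), ([308.0, 288.0], 7254)]
tweezers shift px ((-0.02341563404051783, 0.4968767009062418), 0.9823783291710748)
bottle shift ((3.152098097913836e-05, 0.06958226179059679), 1.0047910915613174)
the job is handed in; nothing more can be done
the job is handed in; nothing more can be done
```

I finished all the steps and handed the job in at about 103 s. No picture ever showed the clip-on cores in the tin, so that part rests on indirect evidence.

**What I did:**
- I took the lid off, lifted the pot from its stand and tipped it fully upside down over the tin.
- I rapped the rim on the mat three times until the round core dropped, then stood the pot mouth-down on the mat.
- I put the round core in the tin and seated the lid.

**Checks that agreed:**
- **Pot contents:** A look into the pot before rapping showed only the round core, and the steady force reading (about 2.5 N) fits pot plus core. After the raps it fell to about 1.1 N, which fits the empty pot.
- **Lid:** It met the rim at the expected height. It is centred within about 2 mm of the tin and turned less than 1.5° from it.
- **Pot:** Its outline fits standing mouth-down on the mat.
- **Bottle and tweezers:** Both were within half a pixel (about 1 mm) of where they began. The tweezers were last checked at about 77 s.

**Unsure or gone wrong:**
- **Clip-on cores:** The tin's inside looked like a uniform dark surface in every view, and even the round core did not show once it was in. My evidence that they are in the tin is that the pot was empty and I saw none on the bench or mat. The weight I lost on tipping would fit about three of them. One dark patch in the stand area differs from the first picture; I took it to be the bare stand.
- **Tin:** It was found turned about 14° and shifted about 4 cm before the pour ended. The pot probably hit its rim because my approach was too low, though a random knock is possible. I measured it again and used the new position.
- **Force while lowering the round core:** It rose to about 35 N at the bottom. That is under the 40 N limit, but it may have been the gripper's body touching the rim.

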